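Pin and clamp the cake-tray carriage

TASK

Slide the carriage with the tray of cake tins along until its orange ear lies right under the green ear and the two holes overlap, then push the tapered drift down through both slanted holes until its collar sits on the green ear, so that the carriage is pulled into line. Then put the U-clamp over the steel tube with one leg down through each of the two carriage holes, until its bridge rests on the tube. Leave the drift and the clamp in place and do not disturb the other things on the table.

Things in the scene. Friction and masses are not known exactly. Their poses are not given: they have to be found in the camera images.
- station: grey and green docking frame fixed to the table, 250 mm (x) by 390 mm (y, -315 to +75 mm); x points away from the robot within 12 degrees. At its front a slanted green ear (plate) with one hole. A steel tube (28 mm across, axis 82 mm above the table, along x from 0 to +145 mm at y 0) sticks out from the back upright (110 mm high) over the carriage. Origin: on the table under the tube's axis
- carriage (a joint): position (m) of the aluminium carriage that slides along the station's y and carries a fixed round tray of six cake tins. 0 = holes of carriage and station in line; negative = still out towards -y (starts 50 to 95 mm out). Its end stop is at +0.004, 4 mm past line. About 4 N of friction; it stays where it is left
- push_knob (a point): centre of the black upright knob on the carriage, 24 mm across, 40 mm high (20 mm below to 20 mm above this point), 92 mm above the table, for pushing or dragging the carriage; axes as the station's. The nearest tins stand about 30 mm behind it (+x) and are 112 mm high over the table
- hole_mouth (a point): centre of the upper mouth of the hole in the green ear, 135 mm above the table, at station x -80 mm, y 0. Its z is the hole's axis, pointing out of the mouth: 30 degrees from vertical, leaning towards the robot (station -x); its y is the station's y. Hole 20 mm across; ear 8 mm thick, 60 mm wide in y, 56 mm long up the slope
- lower_hole (a point): centre of the upper mouth of the hole in the orange carriage ear, parallel to the green ear and sliding just under it: 10 mm below hole_mouth along the hole axis when in line. 19.5 mm across, ear 8 mm thick; axes as hole_mouth. Free room below for the drift
- drift_shoulder (a point): tapered drift: centre of the underside of its red collar (34 mm across, 8 mm thick). z runs from tip to head. Below: 24 mm of 18 mm steel, then 43 mm of taper to a 6 mm tip. Fully home this point lies at hole_mouth. It starts upright in the hole of the blue square stand, collar on the stand's top 75 mm above the table; lift 70 mm to clear
- drift_grip (a point): point on the axis of the drift's round red grip, 30 mm above drift_shoulder along z. The grip is 22 mm across and runs from 8 to 50 mm above the shoulder; the collar sticks out 6 mm round its foot
- clamp_grip (a point): U-clamp: centre of its yellow tab (12 mm in x, 26 in y, 28 high). Under it a steel bridge 12 x 56 x 10 mm, underside 24 mm below this point; two legs hang from that at y -22 and +22 mm, 9 mm across, 70 mm long, tips tapered over 8 mm. It starts upright astride a blue block, bridge on the block's top 75 mm above the table; lift 72 mm to clear
- clamp_seat (a point): on the carriage's top face, 60 mm above the table, midway between the two clamp holes (14 mm across, at y -22 and +22 mm, plate 8 mm thick, 40 mm of room under it); axes as the station's. With the carriage in line the tube runs over this point, its top 36 mm above it; the seated clamp has its bridge on the tube, clamp_grip 60 mm above this point
- drift: the drift itself, 0.14 to 0.28 kg, 117 mm long; origin and axes as drift_shoulder
- clamp: the U-clamp itself, 0.15 kg; its origin is the centre of its bridge's underside, 24 mm below clamp_grip
- drift_stand: blue block 55 x 55 x 75 mm fixed to the table, with a 22 mm hole for the drift. Origin: centre of its underside
- clamp_stand: blue block 50 mm (x) by 30 mm (y) by 75 mm high on a thin foot, fixed to the table; the clamp sits astride it. Origin: centre of its underside
- tin_a: empty round metal cake tin, 52 mm across, 48 mm high; leave it alone. Origin: centre of its underside
- tin_b: a second empty cake tin, the same size; leave it alone. Origin: centre of its underside
- jar: amber glass jar with green cap, 60 mm across, 85 mm high; leave it alone. Origin: centre of its underside
- spoon: spoon lying on the table along its own x; leave it alone
- brush: brush lying on the table along its own x; leave it alone
- liner_box: cardboard box 90 x 120 x 50 mm; leave it alone. Origin: centre of its underside
There are look-alikes about, which are no part of the job. Leave any black or purple look-alike of the drift alone. Leave any purple look-alike of the clamp alone.

How it is judged:
By the outcome, as a careful person would: the job done as asked, in the order asked, and still so for the second after the job is handed in, with the robot touching nothing.
It also fails if it takes over 69 s, if anything falls off the work surface, if the arm or the gripper's body presses on something with over 40 N, if the wrist force passes 120 N, or if a joint passes its speed limit or range.

ROBOT

A 7-joint arm with a two-finger parallel gripper is mounted at the origin on the work surface. World frame = base frame: x ahead of the robot, y to its left, z up, the work surface at z = 0. Lengths are in mm, angles in rad, forces in N, time in s.
With the tool pointing down it reaches from about 400 to 875 mm from the base axis. Payload 4.4 kg.
Tool frame: the origin (TCP) lies at the very end of the fingers, on their centre line; the grasp point (between the pads) lies 19 mm behind it (ctrl.pinch_z is the z of the grasp point in the tool frame, in mm); z points along the fingers, x is the direction in which the jaws open and shut, and the axes are right-handed (so a half turn about z gives the same grasp; the last joint's range is limited). The gripper opens to 85 mm and grips with 20 to 120 N. Pads are 22 mm wide; open, the fingers measure 114 mm over their backs; the gripper's body (76 mm by 85 mm) begins 54 mm behind the grasp point. The pads swing forward as they close: fully open they stand 13 mm farther back than shut.
Start: joints at [1.251, 0.628, 0.038, 1.517, -0.027, 0.996, -0.02], TCP at [163.232, -629.184, 231.313] pointing down, gripper open.
Joint ranges: [-3.06, 3.06], [-0.37, 2.12], [-1.25, 1.32], [0.18, 2.47], [-1.1, 4.24], [0.23, 1.98], [-2.94, 2.94]. Speed limits (rad/s): [2.57, 2.57, 3.14, 3.14, 3.14, 3.14, 3.14].

INTERFACE

Orientations are given as [roll, pitch, yaw] about the fixed x, y, z axes, in that order (R = Rz(yaw) Ry(pitch) Rx(roll)).
In Python, from cell import sensors, get_image, order, ctrl gives the robot as it stands.
- The arm moves only by the tool arm_command, never from a script. Its argument "rows" is a list that holds one entry, the list of rows, each a list of 6 numbers: the shift along the tool's x, y, z in mm, then the turn, a rotation vector about the tool's x, y, z in degrees. A call has 1 to 20 rows; each row is the pose to reach, as a shift and turn from the pose commanded when the call began, along the tool's axes at that moment; what a row does not reach only later rows make up. A row lasts 1/12 s, in which the tool goes at most 41.7 mm and 7.16 degrees, less where a joint would pass 70% of its speed; a pose out of reach is approached as far as the arm can. A call with a gripper value outside its range is refused whole. "claw" is the opening, from -1 (shut) to 1 (fully open), set as the call begins (left out, the last holds). The fingers move at their own pace and stop on an object; the grip force is fixed at half the most. Time passes only in rows, so rows that repeat a pose let the fingers close. It gives the time, the measured TCP pose, the force and the opening at its end, in the units of the state.
- sensors.read_state(): the state, without advancing time (a new reading comes with each control period).
- get_image(name): name is "side" or "top"; returns a dict with "pixels" (420x560x3 uint8, red, green, blue), "z_map" (420x560 float32, mm along the optical axis (not along the pixel's ray), 0 where there is no reading), "K" (3x3 intrinsics, pixels), "k1" (the pictures are not rectified: a ray, as slopes to the right and down, at radius r is drawn at 1 + k1 r^2 times it, then the intrinsics apply), "pose" (4x4, takes a point from camera to world coordinates). Camera axes: x right, y up, looking along -z (the intrinsics and any distortion apply to the point x, -y, -z); pixel columns grow to the right and rows downward; lengths in mm; the calibration is good to about 2 mm. A picture is of the moment at which its call begins.
- order.finish_job(): hands the job in, once; it reports no verdict.
The state is a dict: "clock": time; "qpos": joint angles; "qd": joint speeds; "tau": joint torques, N m; "eef_pos": TCP position; "tool_rot": TCP orientation; "force": force on the tool from outside, world axes, zero at the start; "torque": the same for the moment, N m; "width": finger opening in mm.
Only numpy, scipy, OpenCV 4.12 (cv2) and the standard library are available. Lean on these libraries where they do the work, as an engineer would, in place of code of your own. Each camera call takes 0.05 s, during which the arm holds its last target.

## Working session

There is one attempt and no reset: what is moved stays moved. The work goes in short steps, Python scripts to look and compute and a tool call to move; the robot and the scene stay as the last step left them, time stands still between calls to the robot, and variables do not carry over. Pictures are saved under pics/ and viewed, and the job is handed in when it is done.

Besides the shell and the picture viewer there is one more tool, called by a JSON object that holds its "fn" and its "kwargs". arm_command: Moves the arm, as the interface text tells. Its arguments: {"type":"object","properties":{"rows":{"type":"array","items":{"type":"array","items":{"type":"array","items":{"type":"number"}}}},"claw":{"type":"number"}},"required":["rows"]}

```bash
ls; mkdir -p pics
cat > h.py <<'E'
import numpy as np, cv2
from cell import sensors, get_image, order, ctrl
from scipy.spatial.transform import Rotation as R
def snap(name,fn):
    im=get_image(name); cv2.imwrite('pics/'+fn+'.png',im['pixels'][:,:,::-1]); np.savez('pics/'+fn+'.npz',**{k:np.asarray(v) for k,v in im.items()})
    return im
def load(fn): return dict(np.load('pics/'+fn+'.npz'))
def cloud(im):
    K=im['K'];k1=float(im['k1']);h,w=im['z_map'].shape
    u,v=np.meshgrid(np.arange(w),np.arange(h))
    pts=np.stack([u,v],-1).reshape(-1,1,2).astype(np.float64)
    n=cv2.undistortPoints(pts,K,np.array([k1,0,0,0,0.])).reshape(h,w,2)
    z=im['z_map'];c=np.stack([n[...,0]*z,-n[...,1]*z,-z,np.ones_like(z)],-1)
    P=(c@im['pose'].T)[...,:3]; P[z<=0]=np.nan
    return P
def proj(im,p):
    p=np.atleast_2d(p);c=(np.linalg.inv(im['pose'])@np.c_[p,np.ones(len(p))].T).T
    a=np.c_[c[:,0],-c[:,1],-c[:,2]]
    return cv2.projectPoints(a.reshape(-1,1,3),np.zeros(3),np.zeros(3),im['K'],np.array([float(im['k1']),0,0,0,0.]))[0].reshape(-1,2)
E
python3 - <<'E'
from h import *
for n in ['side','top']:
    im=snap(n,n+'0'); print(n,im['K'].tolist(),im['k1'],im['pose'].tolist())
print(sensors.read_state(),ctrl.pinch_z,[a for a in dir(ctrl) if a[0]!='_'])
E
```

```text
pics
side [[516.6681016940473, 0.0, 284.065241096316], [0.0, 516.6681016940473, 214.28018573513256], [0.0, 0.0, 1.0]] -0.07304124036785035 [[-0.9428493332882724, 0.18138777215226137, -0.27952390028671936, 204.13510126119078], [-0.333035460238556, -0.48509144655213776, 0.8085627190921233, 1039.8416759746485], [0.011068737125514755, 0.8554441913974248, 0.5177767071459013, 662.9431725076503], [0.0, 0.0, 0.0, 1.0]]
top [[402.628039337313, 0.0, 276.2344817080262], [0.0, 402.628039337313, 208.72490940531662], [0.0, 0.0, 1.0]] -0.06065365971562124 [[-0.028187541094728517, 0.9932950937224959, -0.11211743536957543, 403.58919114270486], [-0.9995152289480304, -0.02652384987857928, 0.01630314351848653, 179.38902141243116], [0.01322004644465243, 0.11252262961038782, 0.993561215123439, 926.0207271852544], [0.0, 0.0, 0.0, 1.0]]
{'clock': 0.1, 'qpos': array([ 1.2512183 ,  0.62923143,  0.03846502,  1.51827007, -0.02699476,
        0.99629598, -0.02001325]), 'qd': array([-0.00068603, -0.00485842, -0.00022961, -0.00235626, -0.00016796,
       -0.00257241,  0.00012699]), 'tau': array([ 2.91044344e-03, -5.64526391e+01,  1.22994907e+00, -1.93972349e+01,
        1.11362227e-02,  5.53643345e-03, -7.74275406e-06]), 'eef_pos': array([ 163.06753754, -628.6370352 ,  230.49514172]), 'tool_rot': array([ 3.14156053e+00,  1.68601250e-03, -1.31704517e+00]), 'force': array([-0.1111815 ,  0.39050671, -0.03632041]), 'torque': array([ 0.01240484, -0.0079757 ,  0.00324736]), 'width': 85.09691347191456} -18.700000000000003 ['MotionError', 'pinch_z']
```

View pics/side0.png

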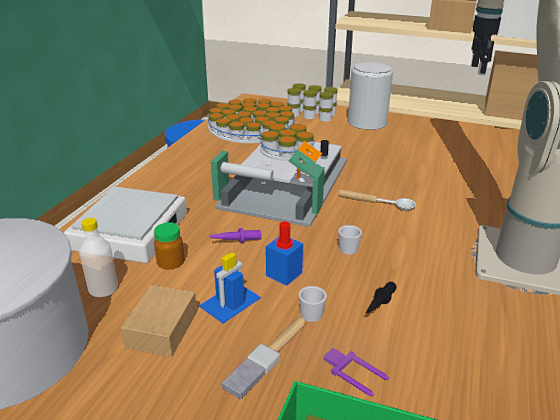

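View pics/top0.png

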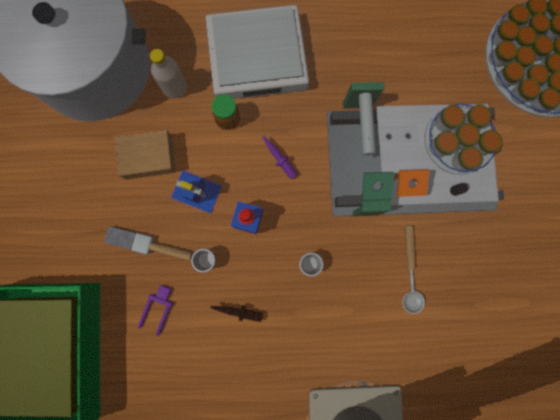

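Run:
```python
from h import *
s=load('side0');t=load('top0')
a=cv2.resize(t['pixels'][70:230,320:510,::-1],None,fx=4.2,fy=3.7,interpolation=cv2.INTER_CUBIC)
cv2.imwrite('pics/ct.png',a[:600,:800])
a=cv2.resize(s['pixels'][120:230,200:360,::-1],None,fx=5,fy=5,interpolation=cv2.INTER_CUBIC)
cv2.imwrite('pics/cs.png',a)
a=cv2.resize(t['pixels'][160:250,160:280,::-1],None,fx=6,fy=6,interpolation=cv2.INTER_CUBIC)
cv2.imwrite('pics/ct2.png',a)
P=cloud(t)
for n,(u,v) in dict(tubeend=(367,150),tubemid=(367,120),greenear=(377,195),orange=(414,185),knob=(459,189),drift=(246,216),clamp=(184,187),plateU=(390,135),table=(300,300)).items(): print(n,P[v,u].round(1))
P=cloud(s)
for n,(u,v) in dict(drift=(285,228),clamp=(230,260),knob=(324,143),green=(305,160)).items(): print(n,P[v,u].round(1))
```

```text
tubeend [617.6 -30.5  96.5]
tubemid [683.1 -34.   98. ]
greenear [516.2 -38.  127. ]
orange [ 545.8 -139.9   60.6]
knob [ 526.4 -215.5  113.7]
drift [480.9 227.  125.8]
clamp [545.4 353.8 111.3]
plateU [662.2 -95.7  53.6]
table [298.4 116.1  -1.3]
drift [479.5 236.6 117.8]
clamp [544.1 354.1 104.8]
knob [ 527.4 -218.4  106.4]
green [528.7 -48.5 130.2]
```

View pics/ct.png

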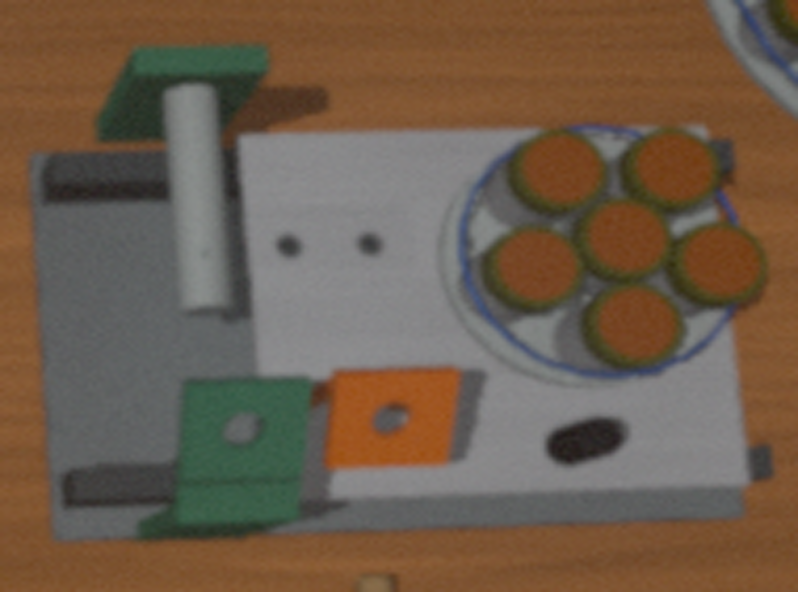

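View pics/cs.png

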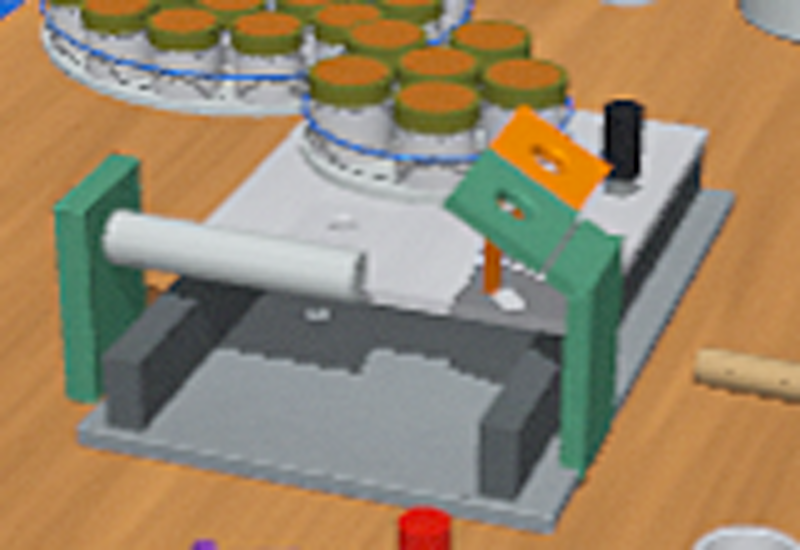

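View pics/ct2.png

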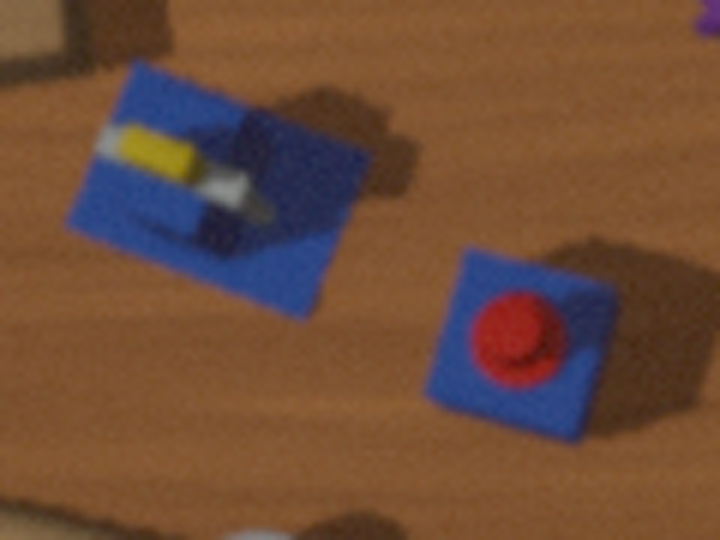

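```bash
cat > fit.py <<'E'
from h import *
from scipy.optimize import least_squares
def hsv(im): return cv2.cvtColor(im['pixels'],cv2.COLOR_RGB2HSV)
def box(h,u0,v0,u1,v1):
    m=np.zeros(h.shape[:2],bool);m[v0:v1,u0:u1]=1;return m
def rng(h,lo,hi): return cv2.inRange(h,np.array(lo),np.array(hi))>0
E
python3 - <<'E'
from fit import *
for n in ['top','side']:
    im=load(n+'0');h=hsv(im);P=cloud(im)
    print('==',n)
    for (u,v) in ([(377,205),(385,190),(414,185),(246,216),(184,185),(365,120)] if n=='top' else [(305,160),(309,151),(285,233),(230,260),(245,170)]): print(h[v,u])
    # tube
    m=box(h,355,85,385,165) if n=='top' else box(h,215,155,280,185)
    Q=P[m];Q=Q[(Q[:,2]>80)&(Q[:,2]<105)];C=im['pose'][:3,3]
    if n=='side': Q=Q[Q[:,0]<700]
    def f(p,Q=Q): # y0 at x=640, yaw, z
        d=np.array([np.cos(p[1]),np.sin(p[1]),0]);o=np.array([640,p[0],p[2]])
        w=Q-o;w=w-np.outer(w@d,d);return np.linalg.norm(w,axis=1)-14
    Q=Q[np.isfinite(Q[:,0])]
    r=least_squares(f,[-33,0,82],loss='soft_l1')
    print('tube',len(Q),r.x,np.degrees(r.x[1]),np.std(r.fun), 'xrange',np.percentile(Q[:,0],[0,1,5,95,99,100]))
    # green ear
    g=rng(h,(60,60,30),(90,255,255))
    m=g&(box(h,355,165,400,215) if n=='top' else box(h,285,145,328,180))
    Q=P[m];Q=Q[np.isfinite(Q[:,0])]
    for k in range(3):
        c=Q.mean(0) if k==0 else np.median(S,0)
        S=Q if k==0 else S
        U=np.linalg.svd(S-S.mean(0))[2][2];U*=np.sign(U[2]);d=(Q-S.mean(0))@U
        S=Q[abs(d)<3] if k else Q[abs(d)<8]
    print('ear n',U,np.degrees(np.arccos(U[2])),np.degrees(np.arctan2(U[1],U[0])),len(S),S.mean(0))
E
```

```text
== top
[73 95 94]
[72 97 92]
[  6  95 105]
[  2 201 152]
[ 26 213 159]
[ 83   7 140]
tube 885 [-3.69112914e+01  3.36903265e-03  8.22518562e+01] 0.19303135201432664 3.7501226436005823 xrange [612.83602583 614.13339419 618.29755889 746.51944315 747.41059748
 748.08346046]
ear n [-0.50050456 -0.00975892  0.8656789 ] 30.03968295227105 -178.88297941314232 992 [522.73258693 -37.54569421 129.01074046]
== side
[ 77 115 169]
[ 16 255 206]
[  1 220 198]
[ 27 255 177]
[ 90   7 210]
tube 279 [-3.70407717e+01  1.00472900e-02  7.92723011e+01] 0.5756673108666213 2.2417066706496156 xrange [608.61188286 609.74341416 611.39431232 695.37116634 699.52497175
 699.93165621]
ear n [-0.51066837 -0.02974021  0.85926325] 30.76603880329743 -176.6669833994999 384 [519.04329472 -34.42680373 126.48272764]
```

```bash
cat >> h.py <<'E'
def ray(im,uv):
    uv=np.atleast_2d(np.array(uv,float));n=cv2.undistortPoints(uv.reshape(-1,1,2),im['K'],np.array([float(im['k1']),0,0,0,0.])).reshape(-1,2)
    d=np.c_[n[:,0],-n[:,1],-np.ones(len(n))]@im['pose'][:3,:3].T
    return im['pose'][:3,3],d
def atz(im,uv,z):
    o,d=ray(im,uv);return o+d*((np.asarray(z)-o[2])/d[:,2])[:,None]
E
python3 - <<'E'
from fit import *
t=load('top0');s=load('side0')
ct=lambda a:np.c_[(np.array(a)[:,0]+.5)/4.2-.5+320,(np.array(a)[:,1]+.5)/3.7-.5+70]
cs=lambda a:(np.array(a)+.5)/5-.5+np.array([200,120])
pp=lambda n,a:print(n,a.round(1).tolist())
pp('clampholes top',atz(t,ct([(289,245),(370,244)]),60))
pp('green/orange hole top',atz(t,ct([(243,428),(391,419)]),[133.5,125]))
pp('tube tip edges',atz(t,ct([(182,310),(228,303),(165,88),(215,84)]),82))
pp('base left corners',atz(t,ct([(32,152),(52,538)]),10))
pp('carriage corners',atz(t,ct([(238,135),(705,125),(745,485)]),60))
pp('green ear top corners',atz(t,ct([(185,380),(312,378)]),149))
pp('orange ear top corners',atz(t,ct([(332,370),(463,368),(327,465),(460,463)]),[140,140,113,113]))
pp('knob top',atz(t,ct([(565,450),(600,432)]),[112,112]))
pp('side green/orange hole',atz(s,cs([(512,203),(549,156)]),[133.5,125]))
pp('side knob top',atz(s,cs([(625,106)]),112))
pp('side clampholes',atz(s,cs([(345,223),(318,313)]),[60,10]))
# red/yellow
for n,im in (('t',t),('s',s)):
    h=hsv(im);P=cloud(im)
    m=(rng(h,(0,170,60),(8,255,255))|rng(h,(172,170,60),(180,255,255)))&(box(h,220,190,275,240) if n=='t' else box(h,265,215,305,255))
    Q=P[m];Q=Q[np.isfinite(Q[:,0])]
    T=Q[(Q[:,2]>120)];print(n,'red',len(Q),len(T),T.mean(0),Q[:,2].max())
    T=Q[(Q[:,2]<90)&(Q[:,2]>78)]
    print('collar',len(T),(T.max(0)+T.min(0))/2,T.max(0)-T.min(0))
    m=rng(h,(20,150,60),(35,255,255))&(box(h,160,160,220,210) if n=='t' else box(h,215,245,245,280))
    Q=P[m];Q=Q[np.isfinite(Q[:,0])]
    print('yellow',len(Q),Q.mean(0),np.percentile(Q[:,2],[2,50,98]))
    v=np.argwhere(m)[:,::-1];print(v.mean(0), cv2.minAreaRect(v.astype(np.float32)))
E
```

```text
clampholes top [[658.4, -90.0, 60.0], [658.3, -133.9, 60.0]]
green/orange hole top [[534.9, -38.3, 133.5], [539.6, -113.8, 125.0]]
tube tip edges [[613.9, -25.0, 82.0], [617.6, -49.1, 82.0], [749.7, -23.8, 82.0], [751.8, -50.5, 82.0]]
base left corners [[737.4, 36.9, 10.0], [489.0, 36.9, 10.0]]
carriage corners [[728.0, -66.9, 60.0], [731.9, -327.2, 60.0], [506.1, -327.2, 60.0]]
green ear top corners [[559.0, -8.0, 149.0], [558.7, -68.6, 149.0]]
orange ear top corners [[564.7, -81.5, 140.0], [564.4, -145.5, 140.0], [516.5, -84.4, 113.0], [515.9, -151.1, 113.0]]
knob top [[522.2, -205.5, 112.0], [532.0, -224.3, 112.0]]
side green/orange hole [[533.1, -38.1, 133.5], [537.8, -115.2, 125.0]]
side knob top [[526.7, -220.8, 112.0]]
side clampholes [[655.0, -131.9, 60.0], [665.9, -118.7, 10.0]]
t red 163 89 [484.65164381 228.90253526 125.3137287 ] 129.39924348614522
collar 60 [484.99680433 230.45859078  83.67716316] [29.78540184 27.25292302  8.02693825]
yellow 63 [548.23081335 348.3206563  112.19397405] [103.264327   113.06314682 115.69617821]
[186.55555556 185.47619048] ((186.5, 185.5), (12.649110794067383, 5.0596442222595215), 18.434947967529297)
s red 303 55 [481.64721348 232.46776207 122.99168821] 125.89300042804825
collar 101 [482.16515824 234.10969527  83.89106559] [31.98496728 28.80607235 11.47222008]
yellow 205 [550.53499938 347.13698347  96.70526079] [ -2.08612055 103.02555151 112.42230332]
[228.61165049 260.77184466] ((228.87693786621094, 260.78460693359375), (14.139958381652832, 17.36486053466797), 60.2551155090332)
```

```bash
cat > mv.py <<'E'
from h import *
def go(p,yaw=None,tilt=0,rpy=None,base=None):
    """world target TCP p; tool z = down tilted by tilt deg about world y toward +x"""
    st=sensors.read_state(); r0=R.from_euler('xyz',st['tool_rot']); 
    if yaw is None: r1=r0
    else:
        r1=R.from_euler('y',-tilt,degrees=True)*R.from_euler('xyz',[np.pi,0,np.radians(yaw)])
    d=r0.inv().apply(np.array(p)-st['eef_pos']); w=(r0.inv()*r1).as_rotvec(degrees=True)
    print('now',st['eef_pos'].round(1),np.degrees(st['tool_rot']).round(1),'t',st['clock'],'F',st['force'].round(1),'w',round(st['width'],1))
    print('q',st['qpos'].round(2))
    print('ROW',np.round(d,1).tolist()+np.round(w,2).tolist())
E
python3 - <<'E'
from fit import *
from mv import go
from scipy.optimize import least_squares
for n in 'ts':
    im=load({'t':'top0','s':'side0'}[n]);P=cloud(im);h=hsv(im)
    m=(h[...,2]<75)&(box(h,440,175,480,205) if n=='t' else box(h,316,137,334,160))
    Q=P[m];Q=Q[np.isfinite(Q[:,0])];Q=Q[(Q[:,2]>70)]
    print(n,m.sum(),len(Q),Q.mean(0),'top',Q[Q[:,2]>108].mean(0), Q.min(0),Q.max(0))
    B=Q[(Q[:,2]<108)]
    r=least_squares(lambda p:np.hypot(B[:,0]-p[0],B[:,1]-p[1])-12,[527,-220],loss='soft_l1');print(r.x,r.fun.std())
    m=(rng(h,(0,150,60),(8,255,255))|rng(h,(172,150,60),(180,255,255)))&(box(h,220,190,275,240) if n=='t' else box(h,265,215,305,255))
    Q=P[m];Q=Q[np.isfinite(Q[:,0])];B=Q[(Q[:,2]>86)&(Q[:,2]<122)]
    r=least_squares(lambda p:np.hypot(B[:,0]-p[0],B[:,1]-p[1])-11,[483,230],loss='soft_l1');print('drift',len(B),r.x,r.fun.std(),np.median(Q[Q[:,2]>122],0))
t=load('top0')
print(atz(t,[[602/4.2+320,438/3.7+70],[572/4.2+320,445/3.7+70]],[112,72]))
go([527,-220,150],-90)
E
```

```text
t 159 154 [ 528.53497894 -219.5587906   103.65350261] top [ 529.61441483 -222.35727607  111.8809029 ] [ 518.93896728 -234.16494136   75.55763354] [ 539.34057601 -210.61377685  115.56398162]
[ 530.4412572  -225.16441152] 0.8683818693958668
drift 18 [485.29521232 229.62627597] 1.0999807297233222 [484.81316594 228.93395429 125.47865043]
s 104 104 [ 525.89505587 -216.20259701   94.49962993] top [ 528.4076867  -220.06241584  109.60625773] [ 517.37661139 -237.70457259   71.06911034] [ 536.47642516 -208.40844615  111.82505412]
[ 529.01690667 -224.66658896] 2.1569517918521317
drift 156 [482.24105431 229.16729961] 1.4366302479323523 [480.90272118 232.57954614 123.13540496]
[[ 527.75840305 -225.76413185  112.        ]
 [ 530.05154347 -229.16935266   72.        ]]
now [ 163.1 -628.6  230.5] [ 1.80e+02  1.00e-01 -7.55e+01] t 0.1 F [-0.1  0.4 -0. ] w 85.1
q [ 1.25  0.63  0.04  1.52 -0.03  1.   -0.02]
ROW [-304.1, -454.9, 81.0, 0.01, 0.1, 14.54]
```

{"fn": "arm_command", "kwargs": {"rows": [[[-304,-457,80,0,0,14.5],[-304,-457,80,0,0,14.5],[-304,-457,80,0,0,14.5],[-304,-457,80,0,0,14.5],[-304,-457,80,0,0,14.5],[-304,-457,80,0,0,14.5],[-304,-457,80,0,0,14.5],[-304,-457,80,0,0,14.5],[-304,-457,80,0,0,14.5],[-304,-457,80,0,0,14.5],[-304,-457,80,0,0,14.5],[-304,-457,80,0,0,14.5],[-304,-457,80,0,0,14.5],[-304,-457,80,0,0,14.5],[-304,-457,80,0,0,14.5],[-304,-457,80,0,0,14.5],[-304,-457,80,0,0,14.5],[-304,-457,80,0,0,14.5]]]}}

```text
clock: 1.6
eef_pos: [527.9, -222.3, 151.5]
tool_rot: [3.141, -0.001, -1.573]
force: [0.4, -0.1, -0.2]
width: 85.5
```

Run:
```python
from mv import *
go([529,-223,80],-90)
s=snap('side','s1');t=snap('top','t1')
a=cv2.resize(s['pixels'][60:230,200:400,::-1],None,fx=4,fy=3.5,interpolation=cv2.INTER_CUBIC)
b=cv2.resize(t['pixels'][70:230,320:510,::-1],None,fx=4,fy=3.7,interpolation=cv2.INTER_CUBIC)
cv2.imwrite('pics/c1.png',a);cv2.imwrite('pics/c2.png',b)
```

```text
now [ 527.9 -222.3  151.5] [ 1.80e+02 -1.00e-01 -9.01e+01] t 1.6 F [ 0.4 -0.1 -0.2] w 85.5
q [ 0.27  0.62  0.12  1.82 -0.11  0.71 -1.12]
ROW [0.6, -1.1, 71.5, 0.04, -0.06, -0.15]
```

View pics/c1.png

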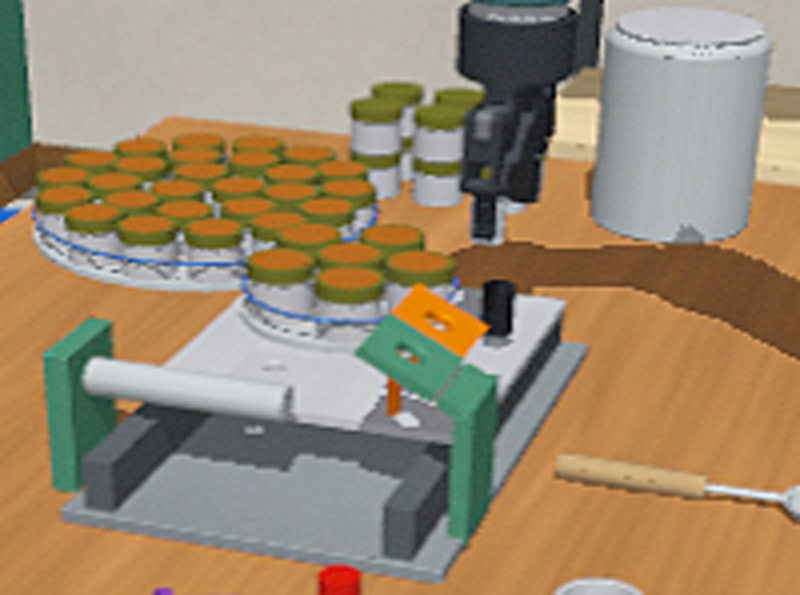

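View pics/c2.png

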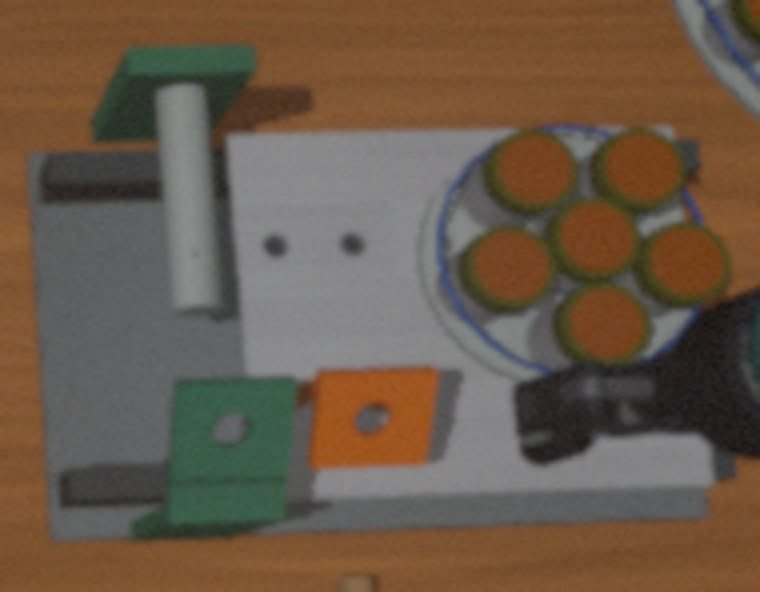

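{"fn": "arm_command", "kwargs": {"rows": [[[1,-1,15,0,0,0],[1,-1,35,0,0,0],[1,-1,55,0,0,0],[1,-1,68,0,0,0],[1,-1,71,0,0,0],[1,-1,71,0,0,0],[1,-1,71,0,0,0]]]}}

```text
clock: 2.28
eef_pos: [530.4, -222.0, 80.9]
tool_rot: [-3.141, -0.0, -1.571]
force: [0.4, 0.1, 0.2]
width: 85.5
```

{"fn": "arm_command", "kwargs": {"claw": -1, "rows": [[[0,0,0,0,0,0],[0,0,0,0,0,0],[0,0,0,0,0,0],[0,0,0,0,0,0],[0,0,0,0,0,0],[0,0,0,0,0,0],[0,0,0,0,0,0],[0,0,0,0,0,0]]]}}

```text
clock: 2.95
eef_pos: [530.7, -222.6, 81.3]
tool_rot: [-3.14, -0.002, -1.571]
force: [-1.0, -1.5, 4.9]
width: 22.4
```

Run:
```python
from mv import *
go([529,-149,80],-90)
t=snap('top','t2')
b=cv2.resize(t['pixels'][70:230,320:510,::-1],None,fx=4,fy=3.7,interpolation=cv2.INTER_CUBIC)
cv2.imwrite('pics/c2b.png',b)
```

```text
now [ 530.7 -222.6   81.3] [-1.799e+02 -1.000e-01 -9.000e+01] t 2.95 F [-1.  -1.5  4.9] w 22.4
q [ 0.28  0.73  0.1   1.86 -0.12  0.56 -1.11]
ROW [-73.6, 1.7, 1.1, -0.09, -0.11, -0.01]
```

View pics/c2b.png

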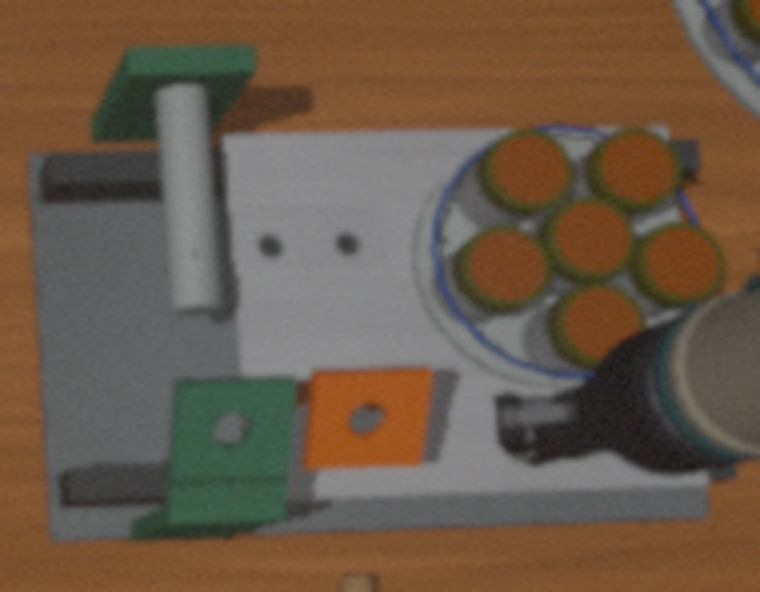

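{"fn": "arm_command", "kwargs": {"rows": [[[-4,0,0,0,0,0],[-12,0,0,0,0,0],[-20,0,0,0,0,0],[-28,0,0,0,0,0],[-36,0,0,0,0,0],[-44,0,0,0,0,0],[-52,0,0,0,0,0],[-60,0,0,0,0,0],[-66,0,0,0,0,0],[-70,0,0,0,0,0],[-70,0,0,0,0,0],[-70,0,0,0,0,0]]]}}

```text
clock: 4.0
eef_pos: [529.9, -151.2, 81.3]
tool_rot: [3.141, -0.0, -1.57]
force: [-3.1, -0.1, 8.4]
width: 22.1
```

Run:
```python
from mv import *
go([529,-149,80],-90)
t=snap('top','t3')
b=cv2.resize(t['pixels'][70:230,320:510,::-1],None,fx=4,fy=3.7,interpolation=cv2.INTER_CUBIC)
cv2.imwrite('pics/c3.png',b)
s=snap('side','s3')
a=cv2.resize(s['pixels'][110:230,200:350,::-1],None,fx=5,fy=5,interpolation=cv2.INTER_CUBIC)
cv2.imwrite('pics/c3s.png',a)
```

```text
now [ 529.9 -151.2   81.3] [180.  -0. -90.] t 4.0 F [-3.1 -0.1  8.4] w 22.1
q [ 0.16  0.71  0.11  1.92 -0.14  0.52 -1.21]
ROW [-2.2, 0.9, 1.3, 0.01, -0.01, 0.04]
```

View pics/c3.png

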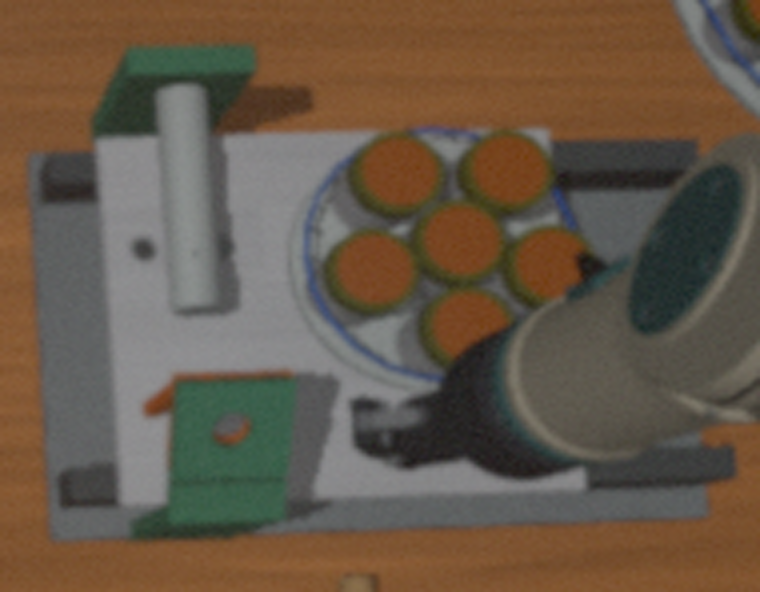

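View pics/c3s.png

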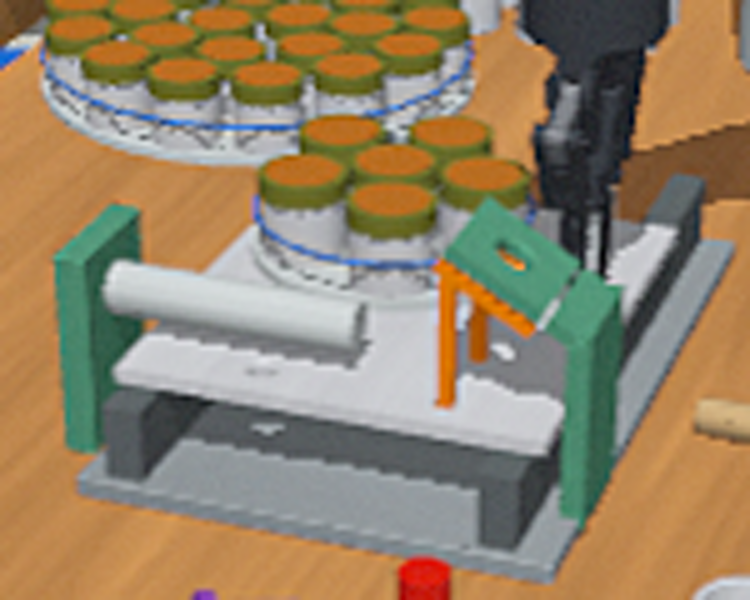

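Run:
```python
from mv import *
t=load('t3')
f=lambda a:np.c_[(np.array(a)[:,0]+.5)/4-.5+320,(np.array(a)[:,1]+.5)/3.7-.5+70]
print(atz(t,f([(143,249),(225,248),(118,320),(96,140)]),60), atz(load('t1'),f([(275,245),(352,244)]),60),atz(load('t2'),f([(271,245),(347,244)]),60))
a=cv2.resize(t['pixels'][165:205,355:405,::-1],None,fx=12,fy=12,interpolation=cv2.INTER_CUBIC)
b=cv2.resize(load('s3')['pixels'][145:185,280:330,::-1],None,fx=12,fy=12,interpolation=cv2.INTER_CUBIC)
cv2.imwrite('pics/h3.png',np.vstack([a,b])[:, :][::1][:960]) 
cv2.imwrite('pics/h3.png',cv2.resize(np.hstack([a,b]),(800,320)))
```

```text
[[657.32336461 -15.41007038  60.        ]
 [657.05759927 -61.53668658  60.        ]
 [613.9434378    0.86564345  60.        ]
 [726.08995528   7.37923363  60.        ]] [[ 658.4079238   -89.90491668   60.        ]
 [ 658.27818798 -133.69917374   60.        ]] [[ 658.44828516  -87.64040733   60.        ]
 [ 658.32565383 -130.84854837   60.        ]]
```

View pics/h3.png

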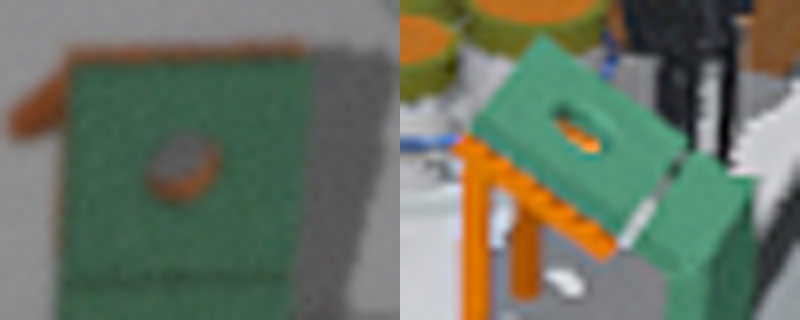

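{"fn": "arm_command", "kwargs": {"claw": 1, "rows": [[[0,0,0,0,0,0],[0,0,0,0,0,0],[0,0,0,0,0,0],[0,0,0,0,0,0],[0,0,0,0,0,0],[0,0,0,0,0,0],[0,0,-5,0,0,0],[0,0,-20,0,0,0],[0,0,-50,0,0,0],[0,0,-85,0,0,0],[0,0,-120,0,0,0],[0,0,-120,0,0,0]]]}}

```text
clock: 5.1
eef_pos: [534.3, -152.6, 207.0]
tool_rot: [-3.13, -0.003, -1.57]
force: [1.0, -0.9, -0.1]
width: 85.0
```

Run:
```python
from mv import *
go([483.5,230,160],-90)
```

```text
now [ 534.3 -152.6  207. ] [-179.3   -0.2  -90. ] t 5.1 F [ 1.  -0.9 -0.1] w 85.0
q [ 0.12  0.52  0.15  1.83 -0.11  0.79 -1.24]
ROW [-382.8, 51.2, 45.3, -0.68, -0.17, 0.02]
```

{"fn": "arm_command", "kwargs": {"rows": [[[-40,5,0,0,0,0],[-80,10,0,0,0,0],[-120,15,0,0,0,0],[-160,20,0,0,0,0],[-200,25,5,0,0,0],[-240,30,10,0,0,0],[-280,35,20,0,0,0],[-320,40,30,0,0,0],[-355,44,38,0,0,0],[-381,47,40,0,0,0],[-381,47,40,0,0,0],[-381,47,40,0,0,0],[-381,47,40,0,0,0],[-381,47,40,0,0,0],[-381,47,40,0,0,0]]]}}

```text
clock: 6.35
eef_pos: [483.5, 228.1, 160.6]
tool_rot: [-3.141, -0.0, -1.573]
force: [0.1, 0.3, -0.7]
width: 85.5
```

Run:
```python
from mv import *
go([483.5,230,88],-90)
t=snap('top','t4')
a=cv2.resize(t['pixels'][70:250,200:460,::-1],None,fx=3,fy=3,interpolation=cv2.INTER_CUBIC)
cv2.imwrite('pics/c4.png',a)
s=snap('side','s4')
b=cv2.resize(s['pixels'][110:300,220:390,::-1],None,fx=3,fy=3,interpolation=cv2.INTER_CUBIC)
cv2.imwrite('pics/c4s.png',b)
```

```text
now [483.5 228.1 160.6] [-180.    -0.   -90.1] t 6.35 F [ 0.1  0.3 -0.7] w 85.5
q [-0.6   0.56  0.16  1.92 -0.13  0.67 -1.93]
ROW [-1.9, 0.1, 72.6, -0.03, -0.03, -0.12]
```

View pics/c4.png

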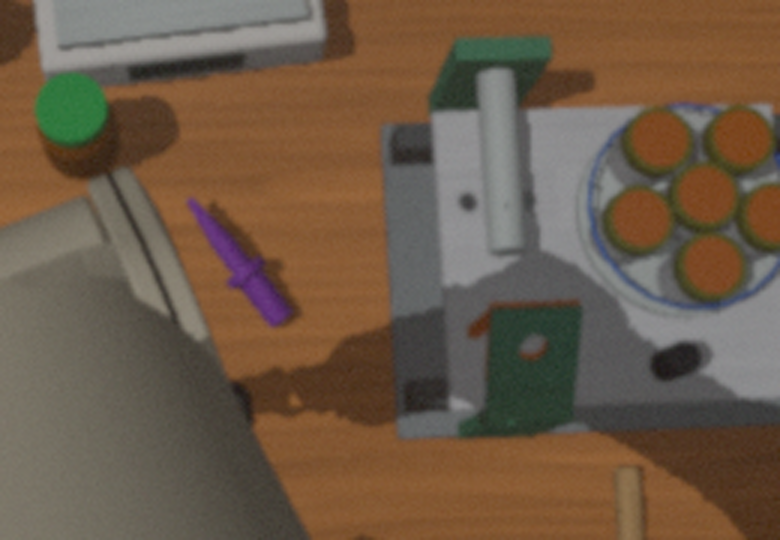

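View pics/c4s.png

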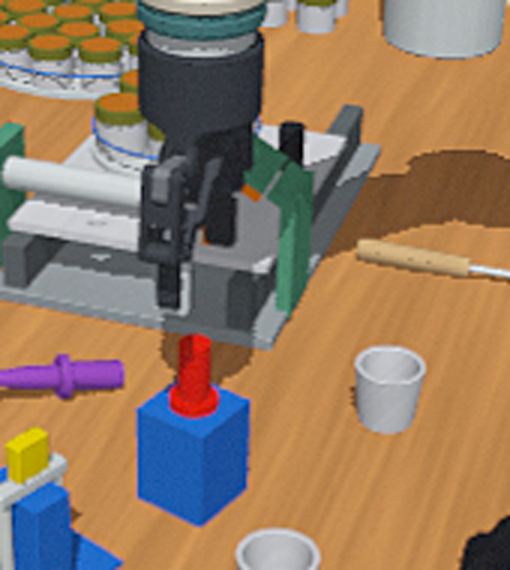

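{"fn": "arm_command", "kwargs": {"rows": [[[-2,0,15,0,0,0],[-2,0,35,0,0,0],[-2,0,55,0,0,0],[-2,0,68,0,0,0],[-2,0,72,0,0,0],[-2,0,72,0,0,0],[-2,0,72,0,0,0]]]}}

```text
clock: 7.03
eef_pos: [483.5, 231.5, 88.8]
tool_rot: [-3.141, 0.0, -1.571]
force: [-0.3, -0.1, -0.2]
width: 85.6
```

{"fn": "arm_command", "kwargs": {"claw": -1, "rows": [[[0,0,0,0,0,0],[0,0,0,0,0,0],[0,0,0,0,0,0],[0,0,0,0,0,0],[0,0,0,0,0,0],[0,0,0,0,0,0],[0,0,0,0,0,0],[0,0,0,0,0,0],[0,0,0,0,0,0]]]}}

```text
clock: 7.78
eef_pos: [483.1, 231.2, 88.8]
tool_rot: [-3.141, -0.0, -1.571]
force: [-0.8, -2.2, 6.0]
width: 20.8
```

Run:
```python
from mv import *
go([483.5,230,240],-90)
```

```text
now [483.1 231.2  88.8] [-180.   -0.  -90.] t 7.7833 F [-0.8 -2.2  6. ] w 20.8
q [-0.58  0.68  0.12  1.96 -0.16  0.51 -1.92]
ROW [1.2, -0.4, -151.2, -0.01, -0.03, 0.01]
```

{"fn": "arm_command", "kwargs": {"rows": [[[0,0,-8,0,0,0],[0,0,-20,0,0,0],[0,0,-40,0,0,0],[0,0,-65,0,0,0],[0,0,-95,0,0,0],[0,0,-125,0,0,0],[0,0,-145,0,0,0],[0,0,-152,0,0,0],[0,0,-152,0,0,0],[0,0,-152,0,0,0]]]}}

```text
clock: 8.62
eef_pos: [482.1, 231.8, 239.5]
tool_rot: [3.14, -0.0, -1.57]
force: [-1.3, -0.1, -2.9]
width: 20.7
```

Run:
```python
from mv import *
a=np.array([-.5,0,.866]);H=np.array([534,-38,135.])
go(H+a*105,-90,30)
```

```text
now [482.1 231.8 239.5] [179.9  -0.  -89.9] t 8.6167 F [-1.3 -0.1 -2.9] w 20.7
q [-0.63  0.46  0.18  1.83 -0.11  0.86 -1.96]
ROW [269.8, 0.9, 13.7, 30.08, -0.0, 0.07]
```

{"fn": "arm_command", "kwargs": {"rows": [[[10,0,0,0,0,0],[25,0,0,3,0,0],[45,0,0,6,0,0],[65,0,0,10,0,0],[90,0,0,14,0,0],[115,0,0,18,0,0],[140,0,0,22,0,0],[165,0,0,26,0,0],[190,0,0,29,0,0],[215,0,3,30,0,0],[240,0,8,30,0,0],[258,1,12,30,0,0],[267,1,14,30,0,0],[270,1,14,30,0,0],[270,1,14,30,0,0],[270,1,14,30,0,0],[270,1,14,30,0,0]]]}}

```text
clock: 10.03
eef_pos: [482.4, -50.8, 239.7]
tool_rot: [-2.645, 0.001, -1.578]
force: [0.1, -0.5, -4.4]
width: 20.7
```

Run:
```python
from mv import *
a=np.array([-.5,0,.866]);H=np.array([534,-38,135.])
go(H+a*90,-90,30)
t=snap('top','t5')
a=cv2.resize(t['pixels'][120:250,330:460,::-1],None,fx=4.5,fy=4.5,interpolation=cv2.INTER_CUBIC)
cv2.imwrite('pics/c5.png',a)
s=snap('side','s5')
b=cv2.resize(s['pixels'][90:230,240:400,::-1],None,fx=4.2,fy=4.2,interpolation=cv2.INTER_CUBIC)
cv2.imwrite('pics/c5s.png',b)
```

```text
now [482.4 -50.8 239.7] [-1.515e+02  1.000e-01 -9.040e+01] t 10.0333 F [ 0.1 -0.5 -4.4] w 20.7
q [ 0.72  0.31 -0.81  2.38  1.41  0.24 -2.94]
ROW [-12.9, 7.0, 26.6, 1.55, -0.17, -0.4]
```

View pics/c5.png

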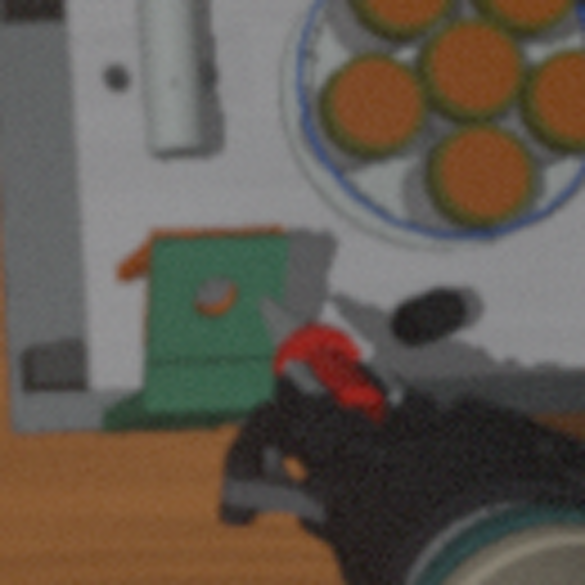

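View pics/c5s.png

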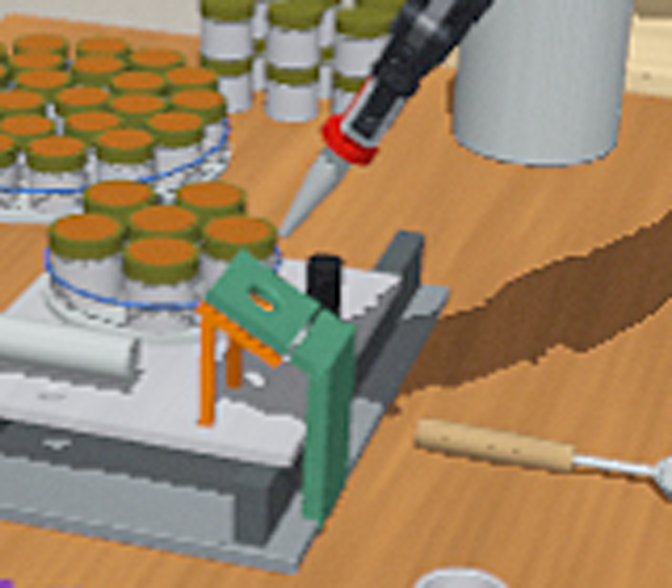

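```bash
cat > kin.py <<'E'
import numpy as np
from scipy.spatial.transform import Rotation as R
from scipy.optimize import least_squares
LO=np.array([-3.06,-.37,-1.25,.18,-1.1,.23,-2.94]);HI=np.array([3.06,2.12,1.32,2.47,4.24,1.98,2.94])
def fk(q,p,s):
    d1,d3,a3,a4,d5,a6,d7,o7,o1=p
    r=R.from_euler('z',s[0]*q[0]+o1);x=np.array([0,0,d1])
    r=r*R.from_euler('y',q[1])*R.from_euler('z',s[1]*q[2]);x=x+r.apply([a3,0,d3])
    r=r*R.from_euler('y',q[3]);x=x+r.apply([a4,0,0])
    r=r*R.from_euler('z',s[2]*q[4]);x=x+r.apply([0,0,d5])
    r=r*R.from_euler('y',q[5]);x=x+r.apply([a6,0,0])
    r=r*R.from_euler('z',s[3]*q[6]+o7);x=x+r.apply([0,0,d7]);return x,r
E
python3 - <<'E'
from kin import *; from cell import sensors; import itertools,json
st=sensors.read_state();print(st['qpos'],st['eef_pos'],st['tool_rot'])
D=[([ 1.2512183 ,  0.62923143,  0.03846502,  1.51827007, -0.02699476,0.99629598, -0.02001325],[163.0675,-628.637,230.495],[3.1415605,.001686,-1.317045],10),
(st['qpos'],st['eef_pos'],st['tool_rot'],10)]
d=np.radians
D+=[([.27,.62,.12,1.82,-.11,.71,-1.12],[527.9,-222.3,151.5],d([180,-.1,-90.1]),1),([.28,.73,.1,1.86,-.12,.56,-1.11],[530.7,-222.6,81.3],d([-179.9,-.1,-90]),1),
([.16,.71,.11,1.92,-.14,.52,-1.21],[529.9,-151.2,81.3],d([180,0,-90]),1),([-.6,.56,.16,1.92,-.13,.67,-1.93],[483.5,228.1,160.6],d([-180,0,-90.1]),1),
([-.58,.68,.12,1.96,-.16,.51,-1.92],[483.1,231.2,88.8],d([-180,0,-90]),1),([-.63,.46,.18,1.83,-.11,.86,-1.96],[482.1,231.8,239.5],d([179.9,0,-89.9]),1)]
best=None
for s in itertools.product([1,-1],repeat=4):
    def f(p):
        o=[]
        for q,x,e,w in D:
            X,r=fk(q,p,s);o+=list((X-x)*w);o+=list((R.from_euler('xyz',e).inv()*r).as_rotvec()*300*w)
        return o
    for o1 in (0,np.pi):
     for o7 in (0,np.pi/2,np.pi,-np.pi/2):
      r=least_squares(f,[300,350,0,0,350,50,250,o7,o1],loss='soft_l1')
      if best is None or r.cost<best[0]: best=(r.cost,s,r.x);B=f(r.x)
print(best[0],best[1],best[2].round(3));print(np.array(B).reshape(-1,6).round(1))
json.dump([list(best[2]),list(best[1])],open('kin.json','w'))
E
```

```text
Still running in the background as job /tmp/bash_jobs.1000/43494b151e57 (pid 982). You'll get a notice when it ends.
```

```bash
J=/tmp/bash_jobs.1000/43494b151e57; kill -- -$(cat $J/pid); cat $J/stderr | tail -3
cat > fk2.py <<'E'
import numpy as np
from cell import sensors
import time
st=sensors.read_state();print(repr(st['qpos']),repr(st['eef_pos']),repr(st['tool_rot']))
E
time python3 fk2.py; nproc; time OMP_NUM_THREADS=1 python3 -c "
from kin import *
import time
t=time.time()
for i in range(100): fk(np.zeros(7),np.ones(9),[1,1,1,1])
print(time.time()-t)"
```

```text
array([ 0.70208741,  0.30749272, -0.8088032 ,  2.37595561,  1.40556707,
        0.23283665, -2.94009604]) array([483.52969166, -45.11020642, 240.34007473]) array([-2.64387528,  0.00433734, -1.57169562])
4
0.030859708786010742
real	0m0.976s
user	0m1.326s
sys	0m0.095s

real	0m1.065s
user	0m0.904s
sys	0m0.085s
```

```bash
export OMP_NUM_THREADS=1
cat > fitk.py <<'E'
from kin import *; from cell import sensors; import itertools,json
st=sensors.read_state()
D=[([ 1.2512183 ,  0.62923143,  0.03846502,  1.51827007, -0.02699476,0.99629598, -0.02001325],[163.0675,-628.637,230.495],[3.1415605,.001686,-1.317045],10),
(st['qpos'],st['eef_pos'],st['tool_rot'],10)]
d=np.radians
D+=[([.27,.62,.12,1.82,-.11,.71,-1.12],[527.9,-222.3,151.5],d([180,-.1,-90.1]),1),([.28,.73,.1,1.86,-.12,.56,-1.11],[530.7,-222.6,81.3],d([-179.9,-.1,-90]),1),
([.16,.71,.11,1.92,-.14,.52,-1.21],[529.9,-151.2,81.3],d([180,0,-90]),1),([-.6,.56,.16,1.92,-.13,.67,-1.93],[483.5,228.1,160.6],d([-180,0,-90.1]),1),
([-.58,.68,.12,1.96,-.16,.51,-1.92],[483.1,231.2,88.8],d([-180,0,-90]),1),([-.63,.46,.18,1.83,-.11,.86,-1.96],[482.1,231.8,239.5],d([179.9,0,-89.9]),1)]
best=None
for s in itertools.product([-1],[1,-1],[1,-1],[1,-1]):
    def f(p):
        o=[]
        for q,x,e,w in D:
            X,r=fk(q,p,s);o+=list((X-x)*w);o+=list((R.from_euler('xyz',e).inv()*r).as_rotvec()*300*w)
        return np.array(o)
    for o7 in (0,np.pi):
      r=least_squares(f,[300,350,0,0,350,50,250,o7,0],max_nfev=25)
      print(s,o7,r.cost,flush=True)
      if best is None or r.cost<best[0]: best=(r.cost,s,r.x);B=f(r.x)
print(best[0],best[1],best[2].round(3));print(np.array(B).reshape(-1,6).round(1))
json.dump([list(best[2]),list(best[1])],open('kin.json','w'))
E
timeout 500 python3 fitk.py
```

```text
(-1, 1, 1, 1) 0 10074033.785601357
(-1, 1, 1, 1) 3.141592653589793 10074033.785789201
(-1, 1, 1, -1) 0 12516861.43276741
(-1, 1, 1, -1) 3.141592653589793 12516861.434954708
(-1, 1, -1, 1) 0 48038648.329192266
(-1, 1, -1, 1) 3.141592653589793 13178899.027145471
(-1, 1, -1, -1) 0 57449944.50534651
(-1, 1, -1, -1) 3.141592653589793 8863735.03905129
(-1, -1, 1, 1) 0 22108343.898652732
(-1, -1, 1, 1) 3.141592653589793 22108343.89911596
(-1, -1, 1, -1) 0 28145829.957953915
(-1, -1, 1, -1) 3.141592653589793 19031824.021708623
(-1, -1, -1, 1) 0 76864032.18392803
(-1, -1, -1, 1) 3.141592653589793 1929511.68548603
(-1, -1, -1, -1) 0 1977.8557273705524
(-1, -1, -1, -1) 3.141592653589793 1977.8557273704914
1977.8557273704914 (-1, -1, -1, -1) [ 3.01890e+02  5.22169e+02  4.36920e+01 -5.95800e+00  3.84401e+02
  1.82070e+01  2.63392e+02  3.10400e+00 -4.00000e-02]
[[10.   2.9  0.6  0.2 -0.   7.2]
 [-0.2  0.7  0.9 -0.6 57.6 -7.4]
 [ 1.6  4.1 -1.4 -0.3 -1.3  0.4]
 [-4.7  7.2 -5.7 -1.6 -0.  -0.5]
 [-2.2  1.8 -5.9 -0.5  0.5  2.1]
 [ 1.2  2.9  0.2  0.9  0.9 -0.7]
 [-4.   5.5 -4.1 -0.2 -0.8  1.5]
 [ 5.9 11.2  1.7  0.3 -1.1 -0.9]]
```

```bash
export OMP_NUM_THREADS=1
cat > ik.py <<'E'
from kin import *; import json,sys
p,s=json.load(open('kin.json'))
def ik(x,z,q0,roll=None):
    M=.05
    def f(q):
        X,r=fk(q,p,s);Z=r.as_matrix()
        o=list((X-x)/10)+list((Z[:,2]-z)*20)
        c=(LO+HI)/2;w=(HI-LO)/2
        o+=list(.02*((q-c)/w)**4)
        if roll is not None: o+=[20*(Z[:,0]@np.array(roll)-1)]
        return np.array(o)
    return least_squares(f,np.clip(q0,LO+.06,HI-.06),bounds=(LO+M,HI-M),max_nfev=60)
E
cat > t.py <<'E'
from ik import *
rs=np.random.default_rng(0)
a=np.array([-.5,0,.866]);H=np.array([534,-38,135.])
for k in (105,14):
    sol=[]
    for i in range(24):
        q0=rs.uniform(LO+.1,HI-.1)
        if i<6: q0=np.array([0,.5,[.1,-.5,.5][i%3],2.0,[0,1.4,-.8][i%3],.5,[-1,0,1][i%3]])
        r=ik(H+a*k,-a,q0);X,rr=fk(r.x,p,s)
        if np.linalg.norm(X-H-a*k)<3 and np.linalg.norm(rr.as_matrix()[:,2]+a)<.03:
            x=rr.as_matrix()[:,0];y=np.array([0,-1,0]);e=np.array([.866,0,.5])
            m=np.minimum(r.x-LO,HI-r.x)
            sol.append((round(m.min(),2),round(np.degrees(np.arctan2(x@e,x@y))),r.x.round(2).tolist()))
    sol.sort(key=lambda v:-v[0]);print(k,len(sol));[print(v) for v in sol[:14]]
E
timeout 500 python3 t.py
```

```text
105 8
(np.float64(0.05), -151, [0.94, 0.51, -1.2, 2.42, 1.69, 0.49, 0.45])
(np.float64(0.05), -151, [0.94, 0.51, -1.2, 2.42, 1.69, 0.49, 0.45])
(np.float64(0.05), -173, [0.94, 0.51, -1.2, 2.42, 1.69, 0.49, 0.06])
(np.float64(0.05), 151, [0.94, 0.51, -1.2, 2.42, 1.69, 0.49, -0.57])
(np.float64(0.05), -168, [0.94, 0.51, -1.2, 2.42, 1.69, 0.49, 0.14])
(np.float64(0.05), 160, [0.94, 0.51, -1.2, 2.42, 1.69, 0.49, -0.42])
(np.float64(0.05), 162, [0.94, 0.51, -1.2, 2.42, 1.69, 0.49, -0.38])
(np.float64(0.05), 178, [0.94, 0.51, -1.2, 2.42, 1.69, 0.49, -0.09])
14 15
(np.float64(0.08), -160, [0.63, 0.64, -0.8, 2.39, 2.18, 0.49, -0.15])
(np.float64(0.08), -160, [0.63, 0.64, -0.8, 2.39, 2.18, 0.49, -0.15])
(np.float64(0.08), -173, [0.68, 0.67, -0.88, 2.39, 2.12, 0.54, -0.31])
(np.float64(0.08), -160, [0.65, 0.65, -0.85, 2.39, 2.15, 0.51, -0.11])
(np.float64(0.08), -145, [0.74, 0.72, -0.99, 2.39, 2.06, 0.61, 0.27])
(np.float64(0.08), -37, [-0.38, 0.57, 0.6, 2.39, 4.06, 0.46, 0.02])
(np.float64(0.08), -158, [0.58, 0.61, -0.74, 2.39, 2.24, 0.45, -0.19])
(np.float64(0.08), -173, [0.66, 0.66, -0.86, 2.39, 2.14, 0.52, -0.32])
(np.float64(0.08), -153, [0.66, 0.66, -0.86, 2.39, 2.14, 0.52, 0.02])
(np.float64(0.08), -140, [0.66, 0.66, -0.86, 2.39, 2.14, 0.52, 0.25])
(np.float64(0.08), -173, [0.65, 0.65, -0.83, 2.39, 2.16, 0.51, -0.35])
(np.float64(0.08), -162, [0.66, 0.66, -0.86, 2.39, 2.14, 0.52, -0.13])
(np.float64(0.07), -60, [-0.33, 0.56, 0.54, 2.4, 4.01, 0.44, -0.33])
(np.float64(0.07), -62, [-0.27, 0.54, 0.46, 2.4, 3.94, 0.4, -0.27])
```

{"fn": "arm_command", "kwargs": {"rows": [[[0,0,0,0,0,-6],[0,0,0,0,0,-12],[0,0,0,0,0,-18],[0,0,0,0,0,-24],[0,0,0,0,0,-30],[0,0,0,0,0,-36],[0,0,0,0,0,-42],[0,0,0,0,0,-48],[0,0,0,0,0,-54],[0,0,0,0,0,-60],[0,0,0,0,0,-60]]]}}

```text
clock: 11.05
eef_pos: [484.9, -39.9, 241.3]
tool_rot: [-2.873, -0.427, -0.571]
force: [0.2, -0.3, -2.0]
width: 20.4
```

Run:
```python
from mv import *
a=np.array([-.5,0,.866]);H=np.array([534,-38,135.])
go(H+a*95,90,30)
```

```text
now [484.9 -39.9 241.3] [-164.6  -24.5  -32.7] t 11.05 F [ 0.2 -0.3 -2. ] w 20.4
q [ 0.76  0.33 -0.9   2.37  1.42  0.28 -1.91]
ROW [-9.7, 3.4, 21.9, -1.28, 1.16, -119.48]
```

{"fn": "arm_command", "kwargs": {"rows": [[[0,0,0,0,0,-6],[0,0,0,0,0,-12],[0,0,0,0,0,-18],[0,0,0,0,0,-24],[0,0,0,0,0,-30],[0,0,0,0,0,-36],[0,0,0,0,0,-42],[0,0,0,0,0,-48],[0,0,0,0,0,-54],[0,0,0,0,0,-60],[0,0,0,0,0,-66],[0,0,0,0,0,-72],[0,0,0,0,0,-78],[0,0,0,0,0,-84],[0,0,0,0,0,-90],[0,0,0,0,0,-96],[0,0,0,0,0,-102],[0,0,0,0,0,-108],[0,0,0,0,0,-114],[0,0,0,0,0,-119]]]}}

```text
clock: 12.72
eef_pos: [485.0, -40.6, 241.5]
tool_rot: [2.642, -0.011, 1.565]
force: [0.0, -0.5, -3.0]
width: 20.4
```

Run:
```python
from mv import *
a=np.array([-.5,0,.866]);H=np.array([534,-38,135.])
go(H+a*95,90,30)
```

```text
now [485.  -40.6 241.5] [151.4  -0.6  89.7] t 12.7167 F [ 0.  -0.5 -3. ] w 20.4
q [ 0.86  0.37 -1.06  2.37  1.44  0.36  0.15]
ROW [2.3, -10.3, 22.0, -1.35, -0.38, -0.59]
```

{"fn": "arm_command", "kwargs": {"rows": [[[0,-2,5,-0.3,0,0],[1,-5,10,-0.6,0,0],[2,-8,15,-1,0,0],[2,-10,20,-1.3,0,0],[2,-10,22,-1.3,0,-0.6],[2,-10,22,-1.3,0,-0.6],[2,-10,22,-1.3,0,-0.6]]]}}

```text
clock: 13.3
eef_pos: [487.3, -39.0, 217.8]
tool_rot: [2.618, -0.007, 1.571]
force: [0.4, -0.1, -2.4]
width: 20.5
```

Run:
```python
from mv import *
a=np.array([-.5,0,.866]);H=np.array([534,-38,135.])
go(H+a*95,90,30)
t=snap('top','t6')
a=cv2.resize(t['pixels'][120:250,330:460,::-1],None,fx=4.5,fy=4.5,interpolation=cv2.INTER_CUBIC)
cv2.imwrite('pics/c6.png',a)
s=snap('side','s6')
b=cv2.resize(s['pixels'][90:230,240:400,::-1],None,fx=4.2,fy=4.2,interpolation=cv2.INTER_CUBIC)
cv2.imwrite('pics/c6s.png',b)
```

```text
now [487.3 -39.  217.8] [150.   -0.4  90. ] t 13.3 F [ 0.4 -0.1 -2.4] w 20.5
q [ 0.82  0.45 -1.06  2.42  1.75  0.43 -0.16]
ROW [1.0, -0.9, 0.1, -0.01, -0.35, -0.22]
```

View pics/c6.png

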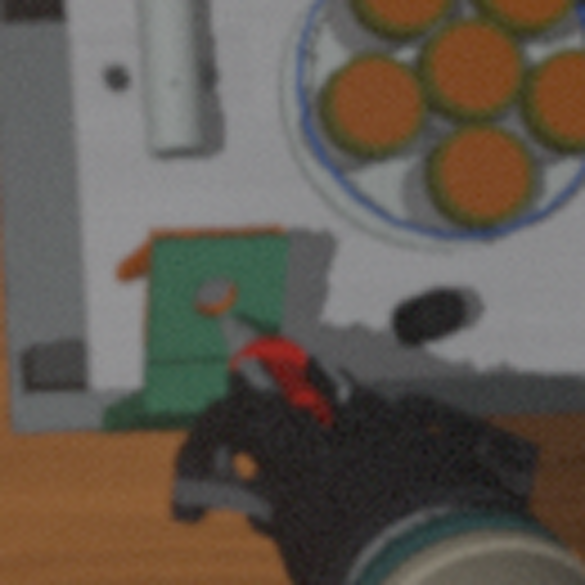

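View pics/c6s.png

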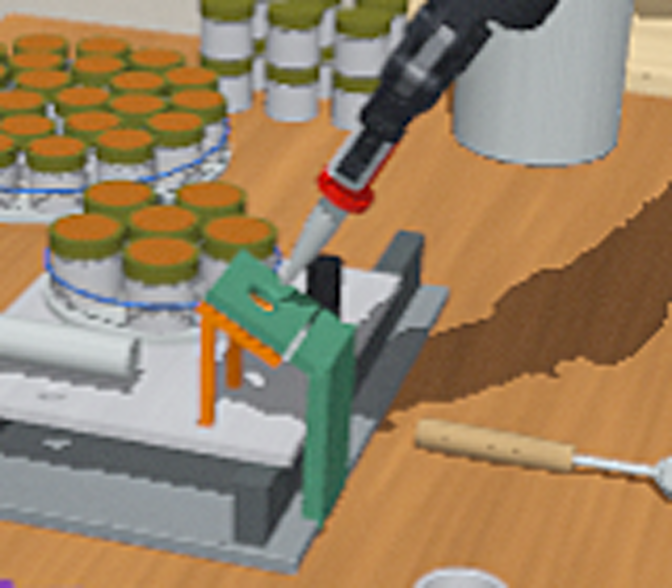

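Run:
```python
from mv import *
st=sensors.read_state();z=R.from_euler('xyz',st['tool_rot']).apply([0,0,1]);x=st['eef_pos'];print(x,z)
for n,o,k in (('t6',(330,120),4.5),('s6',(240,90),4.2)):
    im=load(n)
    pts=np.array([x+13.8*z,x+80.8*z,x+(80.8+14)*z,[534,-38,135]])
    uv=(proj(im,pts)-o+.5)*k;print(n,uv.round(0).tolist())
    c=cv2.imread('pics/c6%s.png'%('' if n[0]=='t' else 's'))
    for i,q in enumerate(uv): cv2.circle(c,tuple(int(v) for v in q),3,[(255,0,0),(0,255,255),(255,255,0),(255,0,255)][i],-1)
    L=uv.mean(0).astype(int);c=c[max(0,L[1]-150):L[1]+150,max(0,L[0]-150):L[0]+150];cv2.imwrite('pics/o%s.png'%n,cv2.resize(c,None,fx=1.8,fy=1.8))
```

```text
[487.49677055 -39.52200231 218.20157201] [ 0.50083709  0.00505524 -0.86552681]
t6 [[271.0, 364.0], [227.0, 306.0], [219.0, 295.0], [216.0, 298.0]]
s6 [[334.0, 187.0], [272.0, 274.0], [260.0, 292.0], [261.0, 294.0]]
```

View pics/ot6.png

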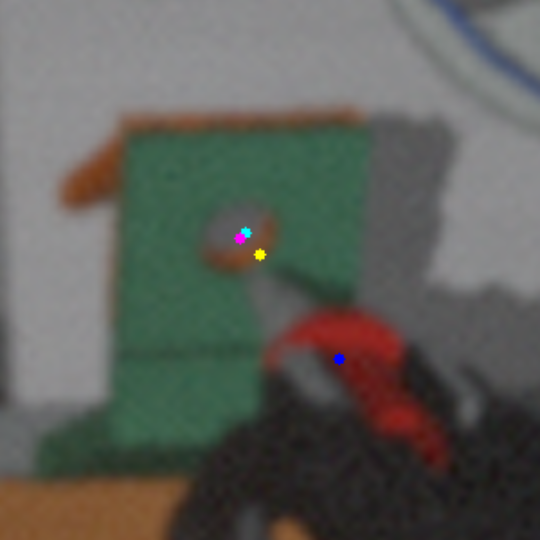

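View pics/os6.png

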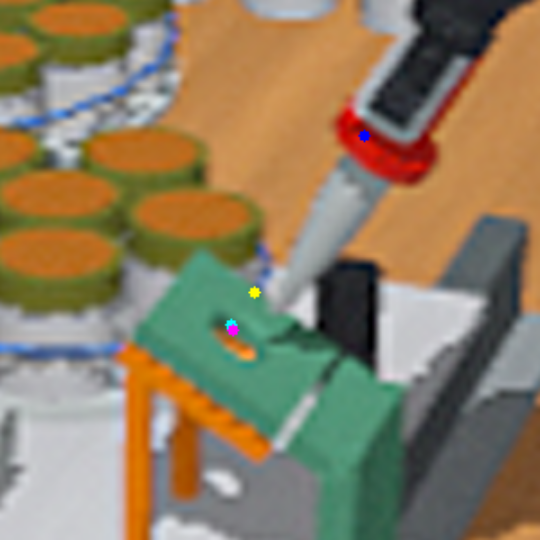

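Run:
```python
from mv import *
for n,o in (('t6',(365,175,415,215)),('s6',(295,120,345,165))):
    im=load(n);c=cv2.resize(im['pixels'][o[1]:o[3],o[0]:o[2],::-1],None,fx=14,fy=14,interpolation=cv2.INTER_CUBIC);cv2.imwrite('pics/z%s.png'%n,c[:600])
```

```text
(no output)
```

View pics/zt6.png

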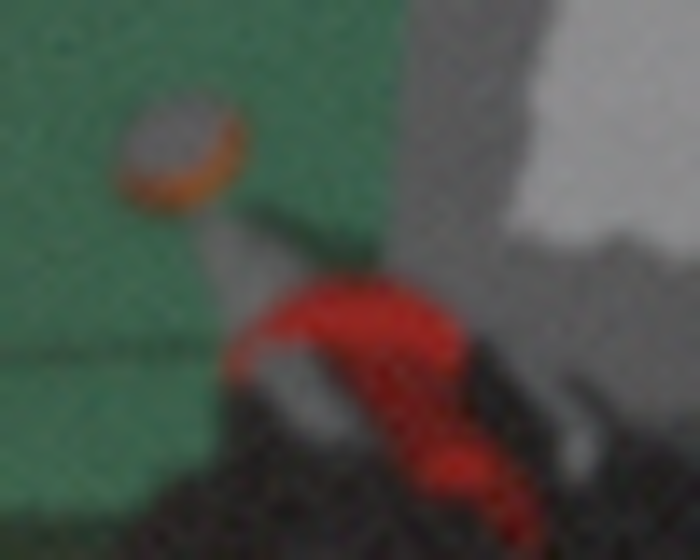

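View pics/zs6.png

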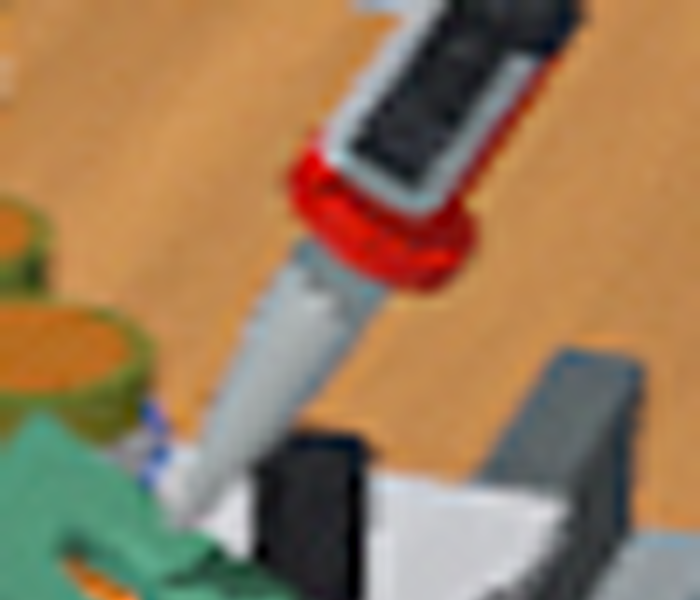

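Run:
```python
from mv import *
t=load('t6');s=load('s6')
def tri(a,b):
    o1,d1=ray(t,[(a[0]+.5)/14-.5+365,(a[1]+.5)/14-.5+175]);o2,d2=ray(s,[(b[0]+.5)/14-.5+295,(b[1]+.5)/14-.5+120])
    d1=d1[0]/np.linalg.norm(d1);d2=d2[0]/np.linalg.norm(d2)
    k=np.linalg.lstsq(np.c_[d1,-d2],o2-o1,rcond=None)[0];A=o1+k[0]*d1;B=o2+k[1]*d2;return (A+B)/2,A-B
tip=tri((218,215),(185,510));col=tri((348,345),(382,225));print(tip,col)
v=col[0]-tip[0];print(np.linalg.norm(v),v/np.linalg.norm(v))
st=sensors.read_state();z=R.from_euler('xyz',st['tool_rot']).apply([0,0,1]);x=st['eef_pos']
print('pred tip',x+80.8*z,'col',x+9.8*z)
# hole mouth triangulated: centre picks
print(tri((183,150),((512/5+200-295)*14, (0))) if 0 else '')
P=cloud(s);print([P[v,u].round(0).tolist() for u,v in ((312,146),(316,141),(322,137),(310,150))])
```

```text
(array([521.68402754, -40.04892818, 145.93249001]), array([3.71812255, 0.93890867, 0.30824639])) (array([492.75558689, -41.00663699, 202.22432943]), array([9.04501798, 2.15429856, 0.5182045 ]))
63.29725957807596 [-0.45702517 -0.01513034  0.88932506]
pred tip [527.96440703 -39.11353897 148.26700577] col [492.40497398 -39.47246096 209.71940927]

[[509.0, -36.0, 175.0], [499.0, -33.0, 190.0], [482.0, -22.0, 207.0], [512.0, -29.0, 167.0]]
```

{"fn": "arm_command", "kwargs": {"rows": [[[0.5,2,0,0,0,0],[1.5,5,0,0,0,0],[1.5,5,4,0,0,0],[1.5,5,8,0,0,0],[1.5,5,13,0,0,0],[1.5,5,18,0,0,0],[1.5,5,22,0,0,0],[1.5,5,24,0,0,0],[1.5,5,24,0,0,0]]]}}

```text
clock: 14.15
eef_pos: [503.6, -38.0, 198.9]
tool_rot: [2.618, -0.007, 1.57]
force: [0.1, 0.0, -2.6]
width: 20.7
```

Run:
```python
from mv import *
a=np.array([-.5,0,.866]);H=np.array([534,-38,135.]);e=np.array([.866,0,.5])
go(H+a*14,90,30)
x=sensors.read_state()['eef_pos']-H;print('k',x@a,'e',x@e,'y',x[1])
for n,o in (('t',(355,165,415,215)),('s',(285,120,345,175))):
    im=snap({'t':'top','s':'side'}[n],n+'7');c=cv2.resize(im['pixels'][o[1]:o[3],o[0]:o[2],::-1],None,fx=9,fy=9,interpolation=cv2.INTER_CUBIC);cv2.imwrite('pics/z%s7.png'%n,c[:600])
```

```text
now [503.6 -38.  198.9] [150.   -0.4  90. ] t 14.15 F [ 0.1  0.  -2.6] w 20.7
q [ 0.78  0.53 -1.06  2.41  1.82  0.51 -0.22]
ROW [-0.3, -5.6, 56.6, -0.02, -0.34, -0.23]
k 70.57250731845164 e 5.614331101346604 y -0.015151176353441542
```

View pics/zt7.png

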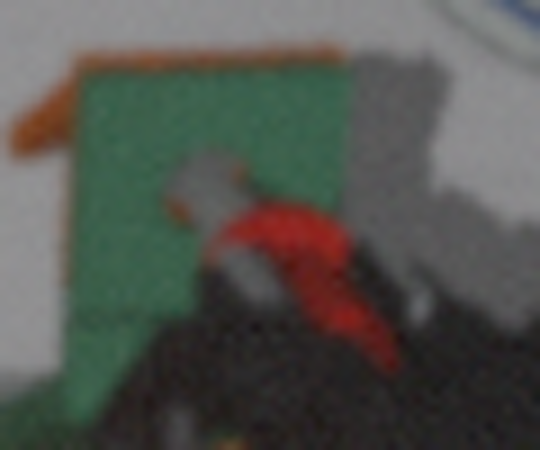

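View pics/zs7.png

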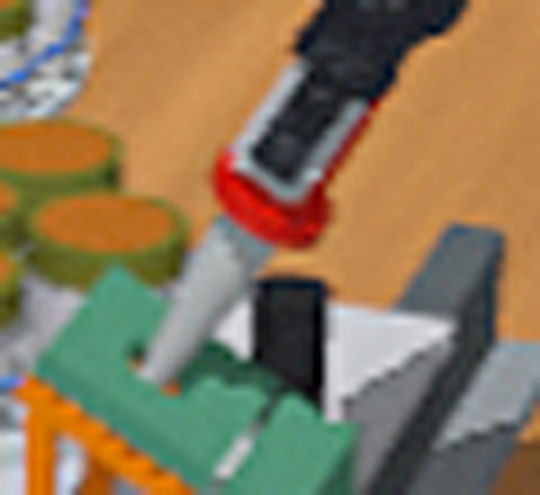

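{"fn": "arm_command", "kwargs": {"rows": [[[0,0,4,0,0,0],[0,-0.5,8,0,0,0],[0,-0.5,12,0,0,0],[0,-1,16,0,0,0],[0,-1,20,0,0,0],[0,-1,20,0,0,0]]]}}

```text
clock: 14.75
eef_pos: [512.9, -38.1, 181.1]
tool_rot: [2.618, -0.007, 1.57]
force: [0.3, -0.4, -2.3]
width: 20.5
```

Run:
```python
from mv import *
a=np.array([-.5,0,.866]);H=np.array([534,-38,135.]);e=np.array([.866,0,.5])
go(H+a*14,90,30)
x=sensors.read_state()['eef_pos']-H;print('k',x@a,'e',x@e,'y',x[1])
for n,o in (('t',(355,165,415,215)),('s',(285,120,345,175))):
    im=snap({'t':'top','s':'side'}[n],n+'8');c=cv2.resize(im['pixels'][o[1]:o[3],o[0]:o[2],::-1],None,fx=9,fy=9,interpolation=cv2.INTER_CUBIC);cv2.imwrite('pics/z%s8.png'%n,c[:600])
```

```text
now [512.9 -38.1 181.1] [150.   -0.4  90. ] t 14.75 F [ 0.3 -0.4 -2.3] w 20.5
q [ 0.76  0.6  -1.05  2.41  1.89  0.57 -0.27]
ROW [-0.1, -4.8, 36.4, -0.01, -0.32, -0.24]
k 50.423331387889604 e 4.764561601695885 y -0.08669694331766209
```

View pics/zs8.png

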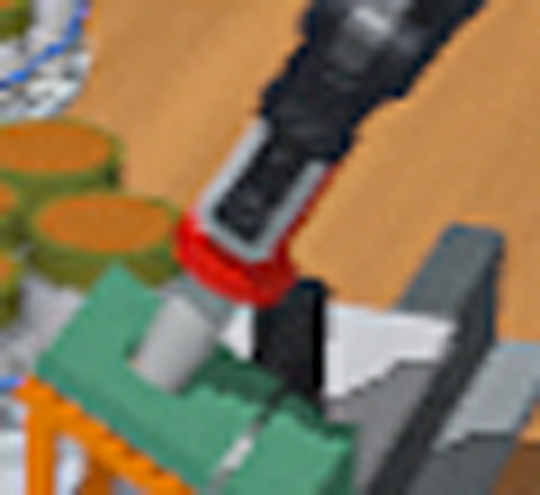

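{"fn": "arm_command", "kwargs": {"rows": [[[0,-0.5,4,0,0,0],[0,-1,8,0,0,0],[0,-1.5,12,0,0,0],[0,-2.5,16,0,0,0],[0,-3,20,0,0,0],[0,-3,20,0,0,0]]]}}

```text
clock: 15.35
eef_pos: [521.1, -39.2, 162.6]
tool_rot: [2.617, -0.005, 1.568]
force: [1.7, -2.9, -2.7]
width: 20.8
```

```bash
cat > st.py <<'E'
from mv import *
a=np.array([-.5,0,.866]);H=np.array([534,-38,135.]);e=np.array([.866,0,.5])
go(H+a*14,90,30)
x=sensors.read_state()['eef_pos']-H;print('k',x@a,'e',x@e,'y',x[1])
F=sensors.read_state()['force'];print('Fa',F@a,'Fe',F@e)
E
python3 st.py
```

```text
now [521.1 -39.2 162.6] [149.9  -0.3  89.8] t 15.35 F [ 1.7 -2.9 -2.7] w 20.8
q [ 0.74  0.67 -1.05  2.4   1.95  0.63 -0.32]
ROW [1.1, -2.7, 16.3, 0.08, -0.16, -0.28]
k 30.337490987219038 e 2.654202608863148 y -1.1545176495737763
Fa -3.226107673102175 Fe 0.15000056305687215
```

{"fn": "arm_command", "kwargs": {"rows": [[[0,-0.5,3,0,0,0],[0,-1,6,0,0,0],[-0.5,-1.5,9,0,0,0],[-0.5,-2,12,0,0,0],[-0.5,-2,15,0,0,0],[-0.5,-2,15,0,0,0]]]}}

```text
clock: 15.85
eef_pos: [528.0, -38.9, 149.6]
tool_rot: [2.614, -0.005, 1.569]
force: [6.7, -4.2, -1.0]
width: 20.3
```

```bash
python3 st.py
python3 - <<'E'
from mv import *
for n,o in (('t',(355,165,415,215)),('s',(285,120,345,175))):
    im=snap({'t':'top','s':'side'}[n],n+'9');c=cv2.resize(im['pixels'][o[1]:o[3],o[0]:o[2],::-1],None,fx=9,fy=9,interpolation=cv2.INTER_CUBIC);cv2.imwrite('pics/z%s9.png'%n,c[:600])
E
```

```text
now [528.  -38.9 149.6] [149.8  -0.3  89.9] t 15.85 F [ 6.7 -4.2 -1. ] w 20.3
q [ 0.73  0.71 -1.04  2.4   1.99  0.67 -0.34]
ROW [0.8, -2.1, 1.6, 0.23, -0.22, -0.23]
k 15.637533869114018 e 2.097722823140624 y -0.8575526102447668
Fa -4.239094090518161 Fe 5.262371762204303
```

View pics/zs9.png

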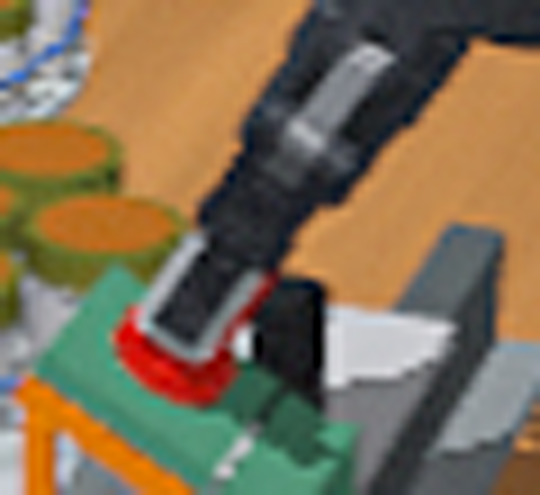

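{"fn": "arm_command", "kwargs": {"rows": [[[-0.5,0,1,0,0,0],[-0.5,0,2,0,0,0],[-0.5,0,3,0,0,0],[-0.5,0,3,0,0,0]]]}}

```text
clock: 16.28
eef_pos: [528.4, -39.0, 148.4]
tool_rot: [2.613, -0.003, 1.571]
force: [-7.3, -6.3, 21.6]
width: 20.4
```

```bash
python3 st.py
```

```text
now [528.4 -39.  148.4] [149.7  -0.2  90. ] t 16.2833 F [-7.3 -6.3 21.6] w 20.4
q [ 0.72  0.72 -1.04  2.4   2.    0.67 -0.34]
ROW [1.0, -1.9, 0.4, 0.31, -0.18, -0.07]
k 14.369832833820876 e 1.8619130805367892 y -0.9713210527807377
Fa 22.41677230541126 Fe 4.470227790837952
```

{"fn": "arm_command", "kwargs": {"rows": [[[0,-0.5,1,0,0,0],[0,-0.5,1,0,0,0]]]}}

```text
clock: 16.45
eef_pos: [528.4, -39.2, 147.9]
tool_rot: [2.612, -0.002, 1.572]
force: [-11.5, -6.2, 30.3]
width: 20.5
```

{"fn": "arm_command", "kwargs": {"claw": 1, "rows": [[[0,0,-1,0,0,0],[0,0,-1,0,0,0],[0,0,-1,0,0,0],[0,0,-1,0,0,0],[0,0,-1,0,0,0],[0,0,-1,0,0,0],[0,0,-1,0,0,0]]]}}

```text
clock: 17.03
eef_pos: [526.9, -38.7, 146.0]
tool_rot: [2.618, -0.007, 1.571]
force: [-0.4, 0.4, 0.1]
width: 85.4
```

```bash
python3 st.py
```

```text
now [526.9 -38.7 146. ] [150.   -0.4  90. ] t 17.0333 F [-0.4  0.4  0.1] w 85.4
q [ 0.72  0.72 -1.04  2.4   2.    0.67 -0.35]
ROW [0.7, 0.7, -1.0, 0.02, -0.32, -0.2]
k 13.04518186330724 e -0.6584999210407476 y -0.6775731002754739
Fa 0.2905301077231169 Fe -0.24524272660086177
```

Back out along the axis 60 mm, then look.

{"fn": "arm_command", "kwargs": {"rows": [[[0,0,-5,0,0,0],[0,0,-15,0,0,0],[0,0,-30,0,0,0],[0,0,-45,0,0,0],[0,0,-60,0,0,0],[0,0,-72,0,0,0],[0,0,-75,0,0,0],[0,0,-75,0,0,0]]]}}

```text
clock: 17.7
eef_pos: [489.6, -39.7, 212.1]
tool_rot: [2.615, -0.004, 1.57]
force: [0.7, -0.7, 0.6]
width: 85.5
```

```bash
python3 st.py
python3 - <<'E'
from mv import *
for n,o in (('t',(340,85,420,215)),('s',(235,120,345,200))):
    im=snap({'t':'top','s':'side'}[n],n+'10');c=cv2.resize(im['pixels'][o[1]:o[3],o[0]:o[2],::-1],None,fx=7 if n=='s' else 4.6,fy=7 if n=='s' else 4.6,interpolation=cv2.INTER_CUBIC);cv2.imwrite('pics/z%s10.png'%n,c[:600])
E
```

```text
now [489.6 -39.7 212.1] [149.9  -0.2  89.9] t 17.7 F [ 0.7 -0.7  0.6] w 85.5
q [ 0.82  0.48 -1.07  2.43  1.79  0.46 -0.2 ]
ROW [1.5, -0.3, 75.0, 0.15, -0.18, -0.17]
k 89.0074736466458 e 0.07548476939930993 y -1.7024253520729289
Fa 0.1903954350954966 Fe 0.9605763400763465
```

View pics/zs10.png

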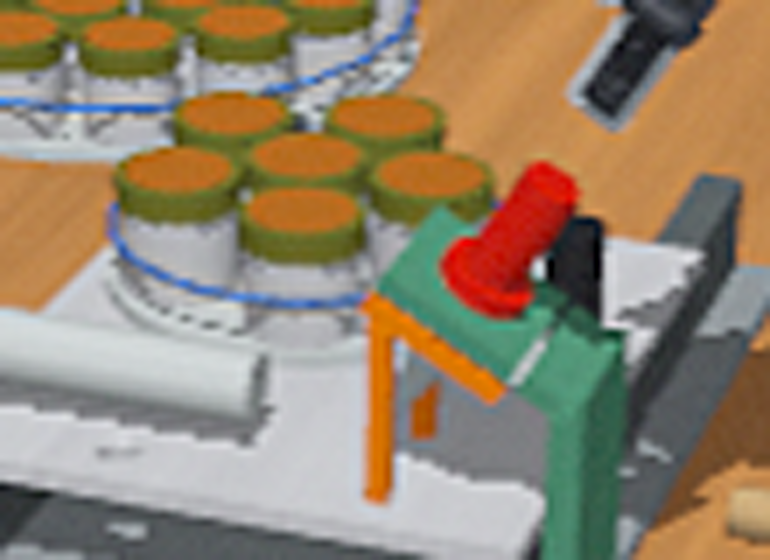

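View pics/zt10.png

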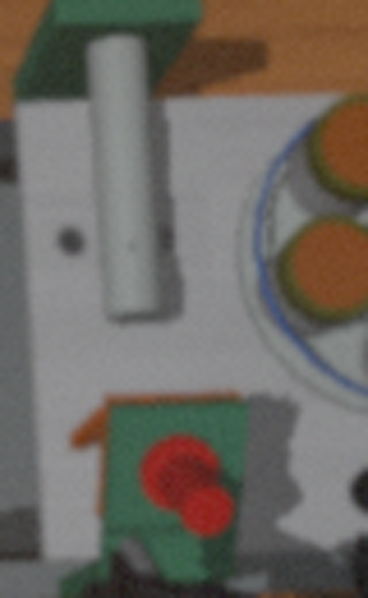

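Run:
```python
from mv import *
go([500,100,290],90,0)
t=load('t10')
f=lambda a:(np.array(a)+.5)/4.6-.5+np.array([340,85])
print(atz(t,f([(71,240)]),60))
```

```text
now [489.7 -39.6 211.1] [149.9  -0.3  89.9] t 17.8 F [-0.5 -1.4  0.7] w 85.4
q [ 0.81  0.48 -1.07  2.43  1.79  0.46 -0.2 ]
ROW [140.0, 47.9, -62.5, 30.06, -0.31, -0.15]
[[657.68157039 -14.68561926  60.        ]]
```

{"fn": "arm_command", "kwargs": {"rows": [[[5,10,-15,3,0,0],[15,20,-30,6,0,0],[30,30,-45,10,0,0],[45,40,-55,14,0,0],[60,48,-62,18,0,0],[75,48,-62,22,0,0],[95,48,-62,26,0,0],[115,48,-62,30,0,0],[135,48,-62,30,0,0],[140,48,-62,30,0,0],[140,48,-62,30,0,0],[140,48,-62,30,0,0]]]}}

```text
clock: 18.8
eef_pos: [499.4, 99.3, 288.7]
tool_rot: [-3.141, -0.004, 1.571]
force: [-0.8, 0.3, 0.2]
width: 85.4
```

Run:
```python
from mv import *
go([548,348,200],-22,0)
go([548,348,200],158,0)
```

```text
now [499.4  99.3 288.7] [-179.9   -0.3   90. ] t 18.8 F [-0.8  0.3  0.2] w 85.4
q [ 0.48  0.57 -1.14  1.81  0.57  1.14  0.73]
ROW [248.3, 48.8, 89.7, -0.29, -0.11, 112.01]
now [499.4  99.3 288.7] [-179.9   -0.3   90. ] t 18.8 F [-0.8  0.3  0.2] w 85.4
q [ 0.48  0.57 -1.14  1.81  0.57  1.14  0.73]
ROW [248.3, 48.8, 89.7, 0.1, -0.26, -67.99]
```

{"fn": "arm_command", "kwargs": {"rows": [[[5,2,0,0,0,5],[18,4,0,0,0,11],[36,8,5,0,0,18],[54,12,10,0,0,25],[72,16,15,0,0,32],[90,20,20,0,0,39],[108,24,26,0,0,46],[126,27,32,0,0,53],[144,30,40,0,0,60],[162,33,46,0,0,67],[180,36,54,0,0,74],[198,40,62,0,0,81],[214,43,70,0,0,88],[228,46,78,0,0,95],[240,48,84,0,0,102],[246,49,88,0,0,108],[248,49,90,0,0,112],[248,49,90,0,0,112],[248,49,90,0,0,112],[248,49,90,0,0,112]]]}}

```text
clock: 20.47
eef_pos: [549.9, 346.9, 201.4]
tool_rot: [-3.137, 0.001, -0.384]
force: [0.4, -0.5, -0.9]
width: 85.4
```

Run:
```python
from mv import *
go([548,348,200],-22,0)
for n,o in (('s',(150,180,300,330)),):
    im=snap({'t':'top','s':'side'}[n],n+'11');c=cv2.resize(im['pixels'][o[1]:o[3],o[0]:o[2],::-1],None,fx=4,fy=4,interpolation=cv2.INTER_CUBIC);cv2.imwrite('pics/z%s11.png'%n,c[:600])
s=load('side0');t=load('top0')
c=cv2.resize(s['pixels'][245:325,190:270,::-1],None,fx=7.5,fy=7.5,interpolation=cv2.INTER_CUBIC);cv2.imwrite('pics/cl_s.png',c)
c=cv2.resize(t['pixels'][165:215,165:225,::-1],None,fx=12,fy=12,interpolation=cv2.INTER_CUBIC);cv2.imwrite('pics/cl_t.png',c)
```

```text
now [549.9 346.9 201.4] [-1.797e+02  1.000e-01 -2.200e+01] t 20.4667 F [ 0.4 -0.5 -0.9] w 85.4
q [-0.33  0.69 -0.47  1.54  0.35  0.98 -1.29]
ROW [-2.1, -0.3, 1.4, -0.29, 0.05, -0.03]
```

View pics/zs11.png

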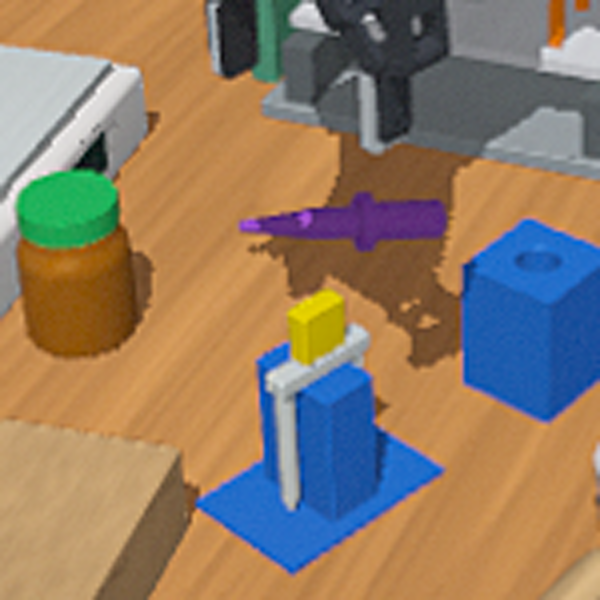

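View pics/cl_s.png

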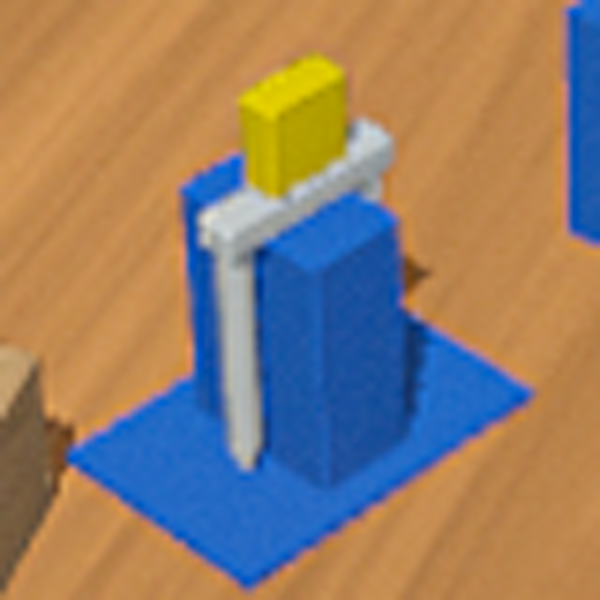

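View pics/cl_t.png

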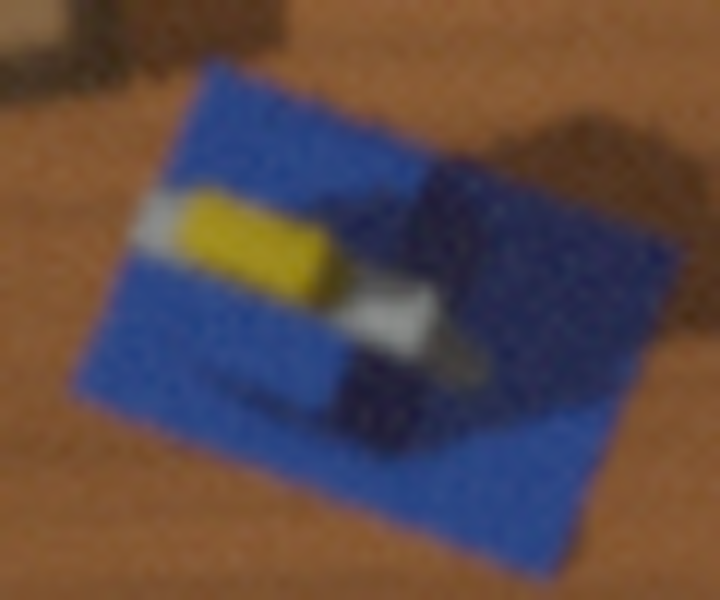

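Run:
```python
from mv import *
s=load('side0');t=load('top0')
A=atz(t,(np.array([(208,188),(333,236),(308,303),(182,247)])+.5)/12-.5+[165,165],113)
B=atz(s,(np.array([(240,103),(318,57),(348,75),(275,118)])+.5)/7.5-.5+[190,245],113)
F=atz(t,(np.array([(210,58),(685,245),(545,580),(75,395)])+.5)/12-.5+[165,165],2)
G=atz(s,(np.array([(68,458),(250,585),(535,395)])+.5)/7.5-.5+[190,245],2)
for X in (A,B,F,G): print(X.round(1).tolist(),X.mean(0).round(1))
for X in (A,F):
    for i,j in ((0,1),(3,2)): d=X[j]-X[i];print(np.hypot(*d[:2]),np.degrees(np.arctan2(-d[0],-d[1]))) 
d=G[2]-G[1];print(np.degrees(np.arctan2(-d[0],-d[1])));d=B[1]-B[0];print(np.degrees(np.arctan2(-d[0],-d[1])));print((G[0]+G[2])/2)
```

```text
[[559.3, 357.8, 113.0], [550.4, 336.4, 113.0], [538.9, 340.7, 113.0], [549.2, 362.2, 113.0]] [549.5 349.3 113. ]
[[555.5, 364.8, 113.0], [545.8, 340.9, 113.0], [535.9, 345.2, 113.0], [545.0, 367.4, 113.0]] [545.5 354.6 113. ]
[[606.3, 381.7, 2.0], [566.8, 289.6, 2.0], [502.3, 317.3, 2.0], [540.7, 407.9, 2.0]] [554.  349.1   2. ]
[[601.7, 383.2, 2.0], [538.3, 409.4, 2.0], [499.1, 318.8, 2.0]] [546.3 370.5   2. ]
23.16442979084775 22.61034685266875
23.848757787990518 25.485198581127943
100.28053288413545 23.169185870857433
98.43361320676077 22.9348958479332
23.373680170755808
22.0098220019374
[550.37499314 351.00999203   2.        ]
```

Run:
```python
from mv import *
go([547.5,351.5,85],-23,0)
```

```text
now [549.9 347.2 201.5] [-1.797e+02  1.000e-01 -2.200e+01] t 20.5167 F [ 0.3  0.  -0.1] w 85.4
q [-0.33  0.69 -0.47  1.54  0.35  0.98 -1.29]
ROW [-3.7, -2.4, 116.5, -0.31, 0.06, 0.95]
```

{"fn": "arm_command", "kwargs": {"rows": [[[-3,-2,15,-0.3,0,1],[-4,-2.5,40,-0.3,0,1],[-4,-2.5,65,-0.3,0,1],[-4,-2.5,90,-0.3,0,1],[-4,-2.5,108,-0.3,0,1],[-4,-2.5,115,-0.3,0,1],[-4,-2.5,116,-0.3,0,1],[-4,-2.5,116,-0.3,0,1],[-4,-2.5,116,-0.3,0,1]]]}}

```text
clock: 21.27
eef_pos: [547.6, 353.8, 86.8]
tool_rot: [-3.139, 0.0, -0.402]
force: [0.3, -0.1, 0.2]
width: 85.3
```

Run:
```python
from mv import *
go([547.5,351.5,85],-23,0)
for n,o in (('s',(190,200,290,320)),('t',(160,150,240,220))):
    im=snap({'t':'top','s':'side'}[n],n+'12');c=cv2.resize(im['pixels'][o[1]:o[3],o[0]:o[2],::-1],None,fx=5,fy=5,interpolation=cv2.INTER_CUBIC);cv2.imwrite('pics/z%s12.png'%n,c[:600])
```

```text
now [547.6 353.8  86.8] [-179.8    0.   -23. ] t 21.2667 F [ 0.3 -0.1  0.2] w 85.3
q [-0.38  0.83 -0.4   1.62  0.43  0.78 -1.38]
ROW [0.8, 2.1, 1.8, -0.16, 0.02, -0.04]
```

View pics/zs12.png

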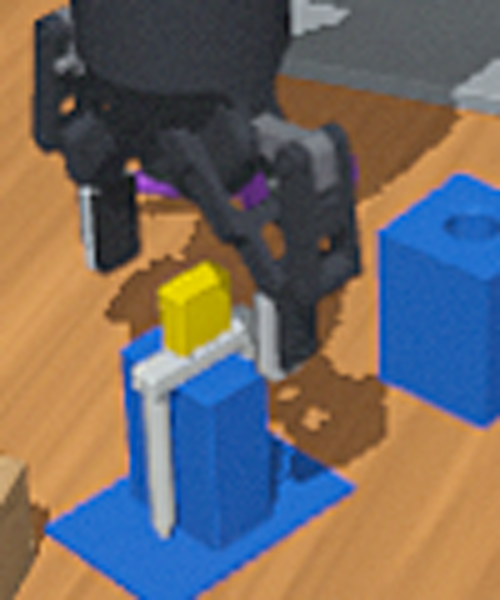

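{"fn": "arm_command", "kwargs": {"rows": [[[0.5,1,1.5,0,0,0],[0.5,1,1.5,0,0,0]]]}}

```text
clock: 21.53
eef_pos: [547.1, 351.9, 84.4]
tool_rot: [-3.14, 0.001, -0.402]
force: [0.1, -0.4, 0.5]
width: 85.5
```

{"fn": "arm_command", "kwargs": {"claw": -1, "rows": [[[0,0,0,0,0,0],[0,0,0,0,0,0],[0,0,0,0,0,0],[0,0,0,0,0,0],[0,0,0,0,0,0],[0,0,0,0,0,0],[0,0,0,0,0,0],[0,0,0,0,0,0],[0,0,0,0,0,0],[0,0,0,0,0,0]]]}}

```text
clock: 22.37
eef_pos: [547.0, 352.0, 83.9]
tool_rot: [-3.141, 0.001, -0.402]
force: [-0.0, 0.2, 0.3]
width: 10.7
```

Run:
```python
from mv import *
go([547.5,351.5,85],-23,0)
for n,o in (('s',(190,200,290,320)),('t',(160,150,240,220))):
    im=snap({'t':'top','s':'side'}[n],n+'13');c=cv2.resize(im['pixels'][o[1]:o[3],o[0]:o[2],::-1],None,fx=5,fy=5,interpolation=cv2.INTER_CUBIC);cv2.imwrite('pics/z%s13.png'%n,c[:600])
```

```text
now [547.  352.   83.9] [-1.799e+02  1.000e-01 -2.300e+01] t 22.3667 F [-0.   0.2  0.3] w 10.7
q [-0.38  0.83 -0.4   1.63  0.43  0.77 -1.38]
ROW [0.6, 0.3, -1.1, -0.05, 0.07, -0.05]
```

View pics/zs13.png

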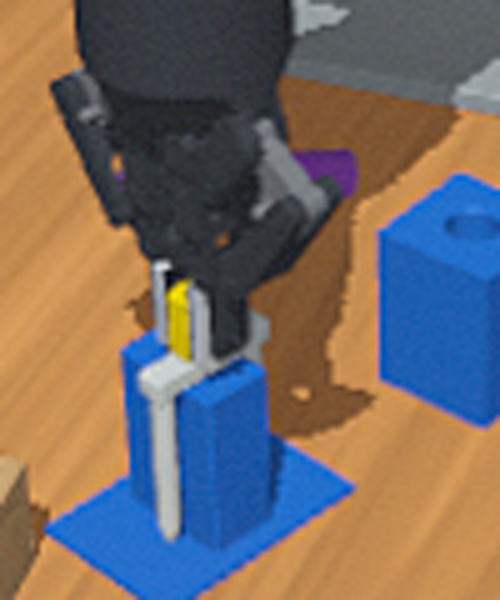

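{"fn": "arm_command", "kwargs": {"rows": [[[0,0,-6,0,0,0],[0,0,-16,0,0,0],[0,0,-32,0,0,0],[0,0,-52,0,0,0],[0,0,-75,0,0,0],[0,0,-98,0,0,0],[0,0,-120,0,0,0],[0,0,-136,0,0,0],[0,0,-142,0,0,0],[0,0,-142,0,0,0]]]}}

```text
clock: 23.3
eef_pos: [547.3, 352.8, 228.0]
tool_rot: [-3.138, -0.0, -0.402]
force: [-0.3, -0.2, -1.4]
width: 11.2
```

Run:
```python
from mv import *
go([657,-38.5,225],0,0)
```

```text
now [547.3 352.8 228. ] [-179.8   -0.   -23. ] t 23.3 F [-0.3 -0.2 -1.4] w 11.2
q [-0.34  0.67 -0.47  1.51  0.33  1.04 -1.3 ]
ROW [254.0, 317.2, 1.8, -0.21, -0.05, -23.02]
```

{"fn": "arm_command", "kwargs": {"rows": [[[4,5,0,0,0,0],[12,15,0,0,0,-1],[24,30,0,0,0,-2],[40,50,0,0,0,-4],[56,70,0,0,0,-6],[72,90,0,0,0,-8],[88,110,0,0,0,-10],[105,131,0,0,0,-12],[122,152,0,0,0,-14],[139,174,0,0,0,-16],[156,195,0,0,0,-18],[173,216,0,0,0,-20],[190,237,0,0,0,-22],[206,257,0,0,0,-23],[222,277,0,0,0,-23],[236,295,0,0,0,-23],[246,307,0,0,0,-23],[252,315,2,0,0,-23],[254,317,2,0,0,-23],[254,317,2,0,0,-23]]]}}

```text
clock: 24.97
eef_pos: [656.1, -39.2, 222.3]
tool_rot: [-3.14, 0.003, -0.001]
force: [1.1, 0.2, -1.4]
width: 11.0
```

{"fn": "arm_command", "kwargs": {"rows": [[[0,0,0,0,0,0],[0,0,0,0,0,0],[0,0,0,0,0,0]]]}}

```text
clock: 25.22
eef_pos: [656.4, -37.3, 223.5]
tool_rot: [-3.14, 0.001, 0.002]
force: [0.6, 0.1, -1.4]
width: 11.2
```

Run:
```python
from mv import *
go([657,-38.5,170],0,0)
for n,o in (('s',(200,60,330,180)),('t',(330,70,450,190))):
    im=snap({'t':'top','s':'side'}[n],n+'14');c=cv2.resize(im['pixels'][o[1]:o[3],o[0]:o[2],::-1],None,fx=5,fy=5,interpolation=cv2.INTER_CUBIC);cv2.imwrite('pics/z%s14.png'%n,c[:600])
```

```text
now [656.4 -37.3 223.5] [-1.799e+02  1.000e-01  1.000e-01] t 25.2167 F [ 0.6  0.1 -1.4] w 11.2
q [ 0.35  0.71 -0.59  1.49  0.42  1.07 -0.33]
ROW [0.6, 1.3, 53.5, -0.11, 0.06, 0.11]
```

View pics/zs14.png

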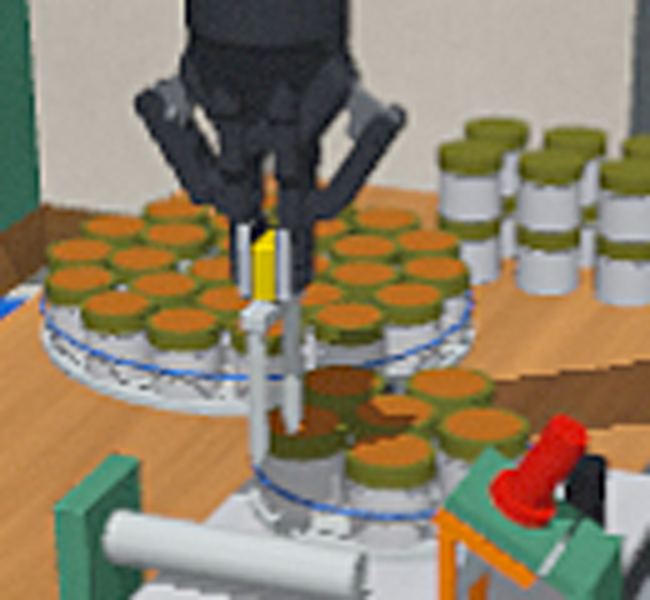

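View pics/zt14.png

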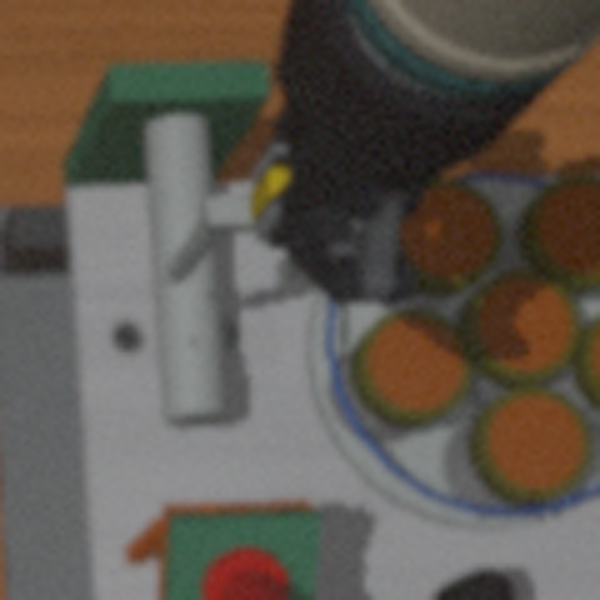

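Run:
```python
from mv import *
t=load('t14');s=load('s14')
for n,o in (('s',(235,105,275,165)),('t',(350,100,400,140))):
    im=load(n+'14');c=cv2.resize(im['pixels'][o[1]:o[3],o[0]:o[2],::-1],None,fx=10 if n=='s' else 14,fy=10 if n=='s' else 14,interpolation=cv2.INTER_CUBIC)
    k=10 if n=='s' else 14
    for dx in (-22,22):
        pts=np.array([[656.4,-37.3+dx*1.,144.5],[656.4,-37.3+dx,214.5]])
        for q in (proj(im,pts)-[o[0],o[1]]+.5)*k: cv2.circle(c,(int(q[0]),int(q[1])),4,(255,0,255),-1)
    cv2.imwrite('pics/y%s14.png'%n,c)
```

```text
(no output)
```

View pics/ys14.png

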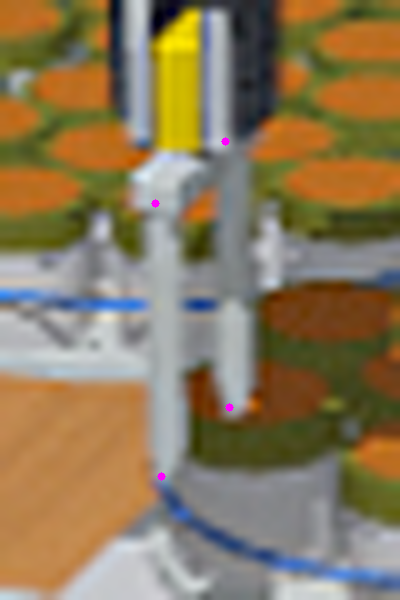

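View pics/yt14.png

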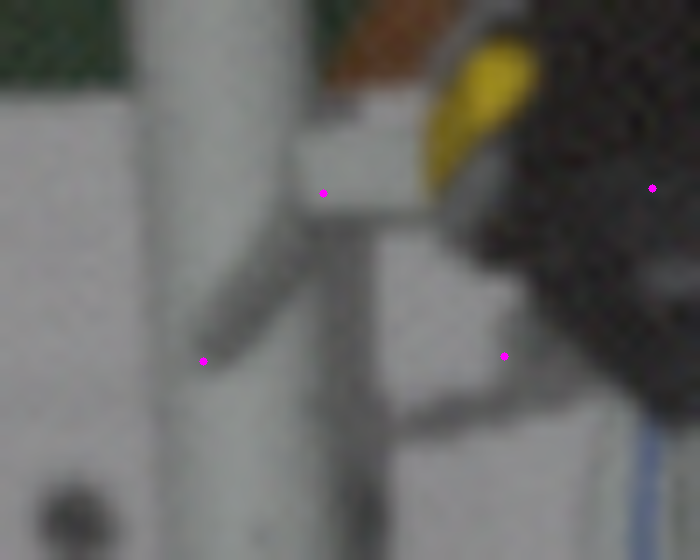

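{"fn": "arm_command", "kwargs": {"rows": [[[0.5,0.5,10,0,0,0],[1,0.5,22,0,0,0],[1,0.5,36,0,0,0],[1,0.5,50,0,0,0],[1,0.5,62,0,0,0],[1,0.5,70,0,0,0],[1,0.5,72,0,0,0],[1,0.5,72,0,0,0]]]}}

```text
clock: 25.98
eef_pos: [657.1, -39.6, 150.2]
tool_rot: [-3.14, 0.003, -0.001]
force: [-1.4, -0.0, -1.6]
width: 11.1
```

Run:
```python
from mv import *
go([657,-38,145],0,0)
for n,o in (('s',(215,100,295,180)),('t',(340,95,420,155))):
    im=snap({'t':'top','s':'side'}[n],n+'15');c=cv2.resize(im['pixels'][o[1]:o[3],o[0]:o[2],::-1],None,fx=7.5,fy=7.5,interpolation=cv2.INTER_CUBIC);cv2.imwrite('pics/z%s15.png'%n,c[:600])
```

```text
now [657.1 -39.6 150.2] [-179.9    0.2   -0. ] t 25.9833 F [-1.4 -0.  -1.6] w 11.1
q [ 0.33  0.79 -0.55  1.56  0.48  0.94 -0.38]
ROW [-0.1, -1.6, 5.2, -0.08, 0.15, -0.03]
```

View pics/zs15.png

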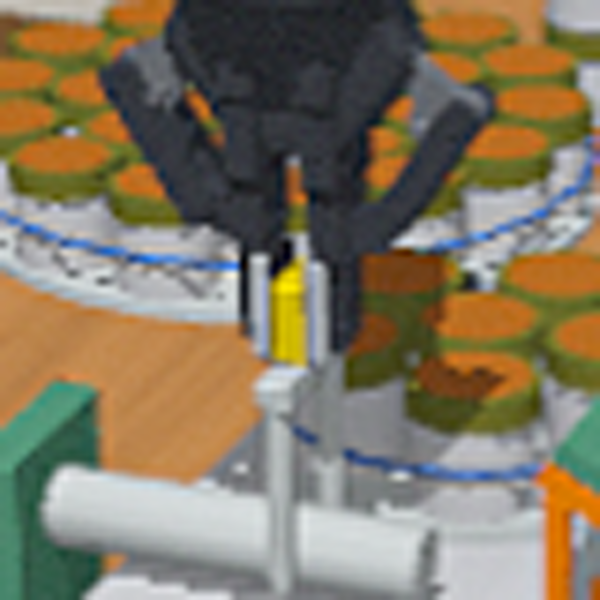

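View pics/zt15.png

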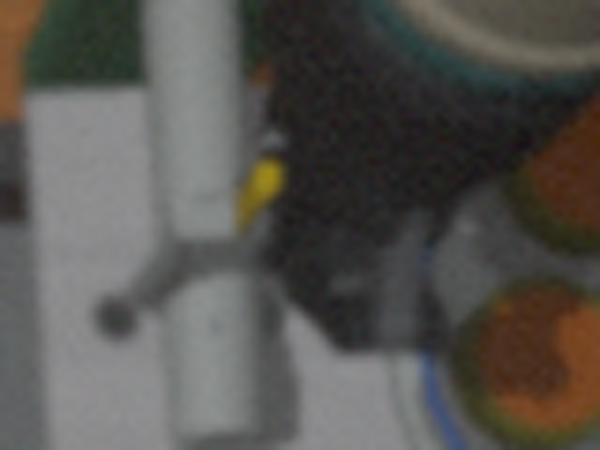

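{"fn": "arm_command", "kwargs": {"rows": [[[0,0,2,0,0,0],[0,0,2,0,0,0],[0,0,2,0,0,0]]]}}

```text
clock: 26.33
eef_pos: [657.7, -39.6, 149.6]
tool_rot: [-3.14, 0.0, -0.001]
force: [-0.4, -0.2, -0.8]
width: 11.3
```

Run:
```python
from mv import *
go([657,-38,145],0,0)
im=snap('top','t16');st=sensors.read_state();x=st['eef_pos']
o=(340,115,380,150);k=15
c=cv2.resize(im['pixels'][o[1]:o[3],o[0]:o[2],::-1],None,fx=k,fy=k,interpolation=cv2.INTER_CUBIC)
for p,col in (([x[0],x[1]+22,x[2]-79],(255,0,255)),([x[0],x[1]+22,60],(255,255,0)),([657.3,-16,60],(0,255,0))):
    q=(proj(im,p)[0]-o[:2]+.5)*k;cv2.circle(c,(int(q[0]),int(q[1])),4,col,-1)
cv2.imwrite('pics/y16.png',c)
```

```text
now [657.7 -39.6 149.6] [-179.9    0.    -0. ] t 26.3333 F [-0.4 -0.2 -0.8] w 11.3
q [ 0.33  0.79 -0.55  1.56  0.48  0.94 -0.38]
ROW [-0.7, -1.6, 4.6, -0.06, 0.03, -0.04]
```

View pics/y16.png

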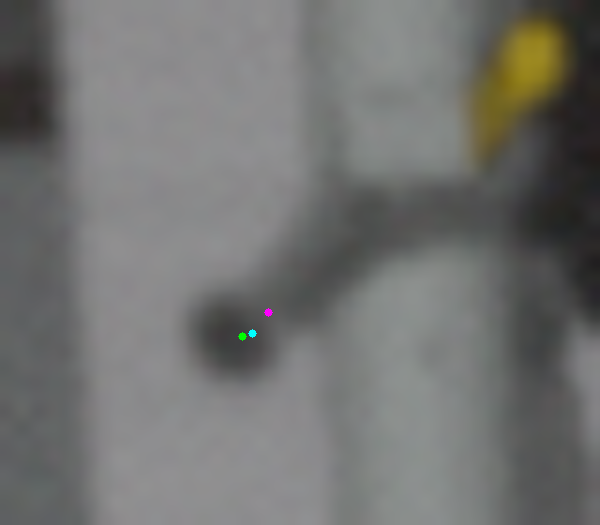

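{"fn": "arm_command", "kwargs": {"rows": [[[-0.5,-1,1,0,0,0],[-0.5,-2.3,2,0,0,0],[-0.5,-2.3,5,0,0,0],[-0.5,-2.3,8,0,0,0],[-0.5,-2.3,11,0,0,0],[-0.5,-2.3,14,0,0,0],[-0.5,-2.3,14,0,0,0]]]}}

```text
clock: 26.97
eef_pos: [656.4, -37.4, 134.2]
tool_rot: [-3.14, 0.003, -0.001]
force: [-1.2, -0.2, -2.0]
width: 11.3
```

Run:
```python
from mv import *
go([657,-37.5,105],0,0)
im=snap('top','t17');st=sensors.read_state();x=st['eef_pos']
o=(340,115,380,150);k=15
c=cv2.resize(im['pixels'][o[1]:o[3],o[0]:o[2],::-1],None,fx=k,fy=k,interpolation=cv2.INTER_CUBIC)
cv2.imwrite('pics/y17.png',c)
```

```text
now [656.4 -37.4 134.2] [-179.9    0.2   -0. ] t 26.9667 F [-1.2 -0.2 -2. ] w 11.3
q [ 0.32  0.8  -0.54  1.57  0.49  0.91 -0.39]
ROW [0.6, 0.1, 29.2, -0.07, 0.15, -0.04]
```

View pics/y17.png

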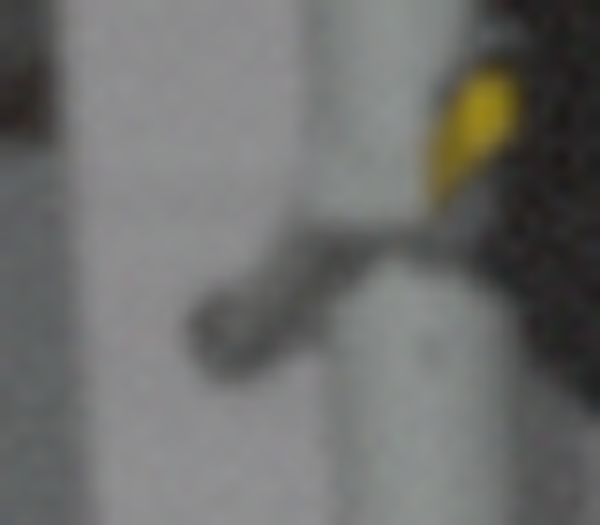

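{"fn": "arm_command", "kwargs": {"rows": [[[0,0,3,0,0,0],[0,0,6,0,0,0],[0,0,10,0,0,0],[0,0,14,0,0,0],[0,0,18,0,0,0],[0,0,21,0,0,0],[0,0,24,0,0,0],[0,0,24,0,0,0]]]}}

```text
clock: 27.68
eef_pos: [656.5, -37.3, 110.3]
tool_rot: [-3.14, 0.002, -0.001]
force: [-0.8, 0.0, -1.3]
width: 11.0
```

Run:
```python
from mv import *
go([657,-37.5,105],0,0)
```

```text
now [656.5 -37.3 110.3] [-1.799e+02  1.000e-01 -0.000e+00] t 27.6833 F [-0.8  0.  -1.3] w 11.0
q [ 0.31  0.83 -0.53  1.59  0.51  0.87 -0.41]
ROW [0.5, 0.2, 5.3, -0.07, 0.14, -0.03]
```

{"fn": "arm_command", "kwargs": {"rows": [[[0,0,1.5,0,0,0],[0,0,3,0,0,0],[0,0,4.5,0,0,0],[0,0,5.5,0,0,0],[0,0,6,0,0,0],[0,0,6,0,0,0]]]}}

```text
clock: 28.18
eef_pos: [656.9, -37.2, 105.1]
tool_rot: [-3.14, 0.001, -0.001]
force: [-0.7, 0.4, -1.5]
width: 10.9
```

{"fn": "arm_command", "kwargs": {"rows": [[[0,0,1,0,0,0],[0,0,2,0,0,0],[0,0,2,0,0,0]]]}}

```text
clock: 28.43
eef_pos: [657.1, -37.2, 104.7]
tool_rot: [-3.141, 0.001, -0.001]
force: [-2.4, -0.2, 6.9]
width: 11.1
```

Contact at the expected height (bridge on the tube). Release and retreat upward.

{"fn": "arm_command", "kwargs": {"claw": 1, "rows": [[[0,0,0,0,0,0],[0,0,-1,0,0,0],[0,0,-1,0,0,0],[0,0,-1,0,0,0],[0,0,-1,0,0,0],[0,0,-1,0,0,0],[0,0,-1,0,0,0],[0,0,-1,0,0,0],[0,0,-10,0,0,0],[0,0,-25,0,0,0],[0,0,-45,0,0,0],[0,0,-70,0,0,0],[0,0,-95,0,0,0],[0,0,-120,0,0,0],[0,0,-120,0,0,0]]]}}

```text
clock: 29.68
eef_pos: [660.3, -36.5, 229.6]
tool_rot: [-3.14, -0.009, -0.001]
force: [1.3, 0.1, 0.9]
width: 85.5
```

Run:
```python
from mv import *
go([600,250,250],0,0)
```

```text
now [660.3 -36.5 229.6] [-179.9   -0.5   -0. ] t 29.6833 F [1.3 0.1 0.9] w 85.5
q [ 0.35  0.7  -0.59  1.48  0.42  1.08 -0.34]
ROW [-60.3, -286.5, -20.4, -0.1, -0.51, -0.04]
```

Move the arm out of view to the +y side.

{"fn": "arm_command", "kwargs": {"rows": [[[-4,-15,-5,0,0,0],[-10,-40,-10,0,0,0],[-16,-70,-15,0,0,0],[-22,-100,-20,0,0,0],[-28,-130,-20,0,0,0],[-35,-165,-20,0,0,0],[-42,-200,-20,0,0,0],[-50,-235,-20,0,0,0],[-56,-265,-20,0,0,0],[-60,-280,-20,0,0,0],[-60,-285,-20,0,0,0],[-60,-285,-20,0,0,0],[-60,-285,-20,0,0,0]]]}}

```text
clock: 30.77
eef_pos: [597.3, 246.4, 243.1]
tool_rot: [3.141, 0.002, -0.001]
force: [0.4, -1.3, -0.4]
width: 85.4
```

Run:
```python
from mv import *
s=snap('side','s20');t=snap('top','t20')
cv2.imwrite('pics/z20s.png',cv2.resize(s['pixels'][110:230,200:350,::-1],None,fx=5,fy=5,interpolation=cv2.INTER_CUBIC))
cv2.imwrite('pics/z20t.png',cv2.resize(t['pixels'][70:220,320:510,::-1],None,fx=4,fy=4,interpolation=cv2.INTER_CUBIC))
print(sensors.read_state()['eef_pos'],sensors.read_state()['force'])
```

```text
[597.97082721 245.22258412 243.17712784] [-0.11735869  0.03864708  0.3982398 ]
```

View pics/z20s.png

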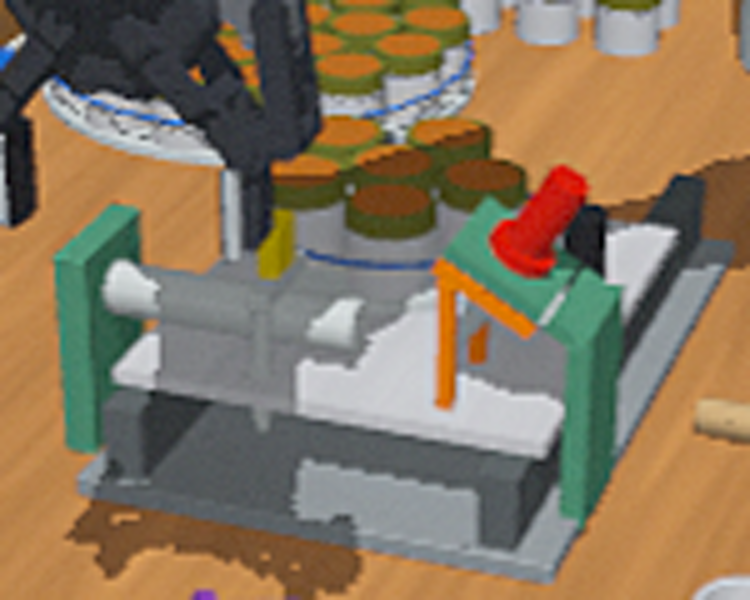

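View pics/z20t.png

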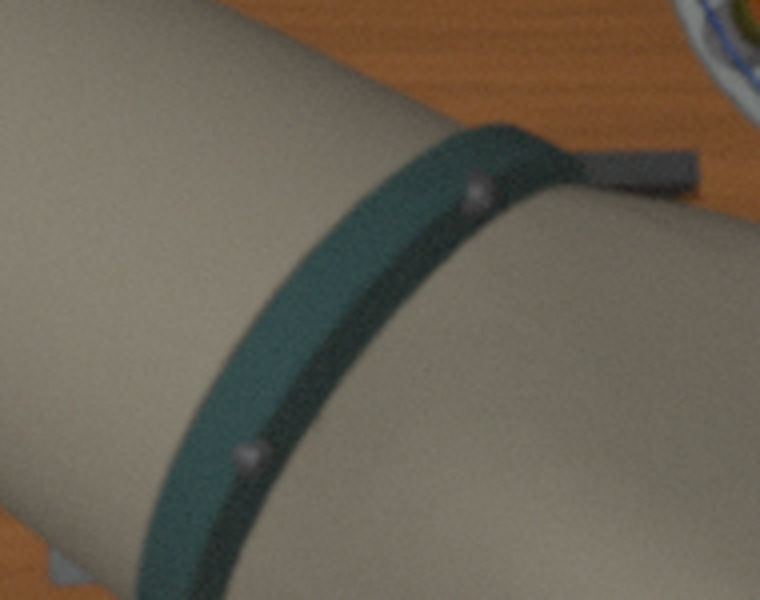

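View pics/t20.png

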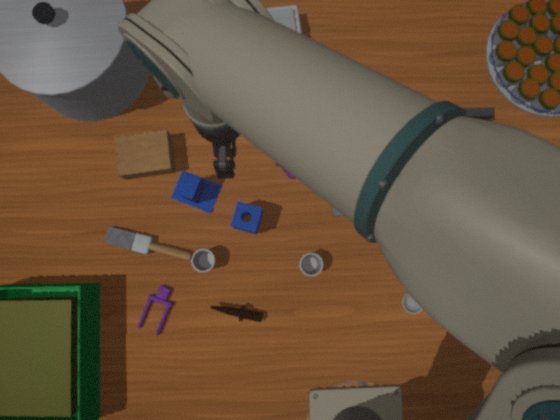

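Run:
```python
from fit import *
s=load('s20');h=hsv(s);P=cloud(s)
m=rng(h,(20,120,40),(35,255,255))&box(h,248,148,262,168)
Q=P[m];Q=Q[np.isfinite(Q[:,0])];Q=Q[Q[:,0]<720];print(m.sum(),Q.mean(0),np.percentile(Q[:,2],[0,5,50,95,100]))
for p in ([657,-37.5,134],[657,-24.5,134],[657,-24.5,106],[657,-9.5,96],[657,-65.5,106],[657,-15.5,26],[657,-15.5,34]): print(p,((proj(s,p)[0]-[200,110]+.5)*5).round())
c=cv2.resize(s['pixels'][145:200,235:285,::-1],None,fx=11,fy=11,interpolation=cv2.INTER_CUBIC)
cv2.imwrite('pics/z20c.png',np.clip(c*1.6,0,255).astype(np.uint8))
```

```text
106 [650.89776265 -34.42814566 126.0534354 ] [ 99.70127032 101.49343429 116.45593751 261.40002991 272.79184392]
[657, -37.5, 134] [273. 215.]
[657, -24.5, 134] [262. 225.]
[657, -24.5, 106] [264. 277.]
[657, -9.5, 96] [252. 308.]
[657, -65.5, 106] [295. 244.]
[657, -15.5, 26] [260. 427.]
[657, -15.5, 34] [260. 413.]
```

View pics/z20c.png

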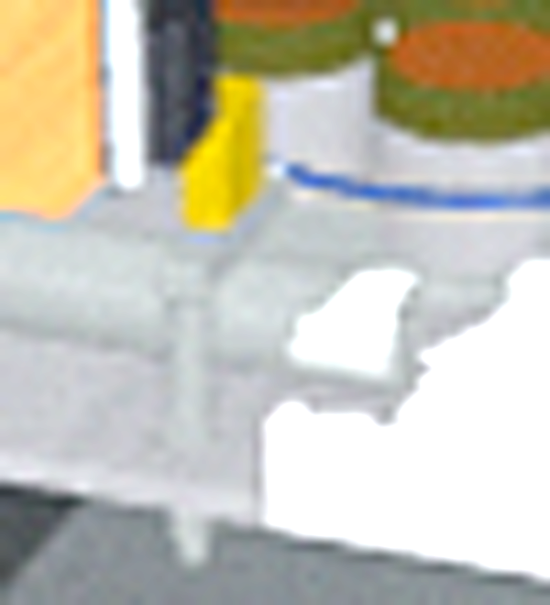

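```bash
python3 -c "
from cell import order,sensors
print(order.finish_job(), sensors.read_state()['clock'])"
```

```text
the job is handed in; nothing more can be done
the job is handed in; nothing more can be done
```

I slid the carriage into line, pushed the drift home and seated the U-clamp over the tube, then handed the job in at about 31 s of the 69 s allowed. No verdict was reported.

**What I did**
- **Carriage:** I gripped the knob and dragged the carriage about 71 mm until the orange ear lay under the green one.
- **Drift:** I pushed it down through both slanted holes until the collar met the green ear, with about 30 N showing at the wrist at the end. On the way there, the wrist reached its joint limits (joint 7 read -2.9401 against a limit of -2.94). I turned the tool half a turn about its own axis to get clear.
- **Clamp:** I lowered it over the tube with one leg in each hole. It made contact (about 7 N) at the height expected for the bridge on the tube, and I released it there.

**Last checks**
- **Drift:** the side picture shows the collar flat on the green ear.
- **Clamp:** the near leg comes out under the carriage plate within about 2 px (in the 5x enlarged crop) of where a fully seated clamp would put it. I did not see the far leg directly; I take it to be in from the seating height.
- **Gripper:** open, about 240 mm above the table and touching nothing.
- **Surroundings:** the last top view was largely hidden by the arm, so I could not re-check the jar or the tray of tins from above. The parts of the table still in view looked undisturbed.

**What disagreed**
- The two cameras differed by up to about 5 mm on the clamp and about 3 mm on the drift.
- The drift had tipped about 3 degrees in the grip before insertion. I corrected for it on the way in.
- The depth reading on the clamp's tab was too noisy to use.

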